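# Fetch the cup and sugar pot from behind the canisters

## Task

Set out a tea service: first move both tall steel canisters from the rack onto the side tray, and while they stand there take the cup and the sugar pot from behind them and stand the cup in the middle of the round saucer and the pot in the middle of the square dish. Then put the canisters back in the middle of their own cork patches on the rack, the round one on the round patch and the square one on the square patch. Keep everything upright throughout, and leave all four standing freely.

Things in the scene. Friction and masses are not known exactly. Their poses are not given: they have to be found in the camera images.
- round_canister_mid (a point): Centre (half-way up) of the tall round brushed-steel canister with a fitted lid: 57 mm diameter, 120 mm tall, about 0.3 kg, upright. z up. It starts on the round cork patch in the rack's front row.
- square_canister_mid (a point): Centre (half-way up) of the tall square brushed-steel canister with a fitted lid: 55 x 55 mm, 120 mm tall, about 0.3 kg, upright; x and y are square to its faces, z up. It starts on the square cork patch in the rack's front row.
- cup_mid (a point): Centre of the body (half-way up) of the small steel cup, open and empty: 60 mm outer diameter at the rim and nearly straight-sided, 56 mm tall, about 0.14 kg. Its loop handle sticks out some 35 mm towards its own +y, so it is best gripped across its x. z up. It starts in the rack's back row, handle away from the robot.
- sugar_pot_mid (a point): The lidded white ceramic sugar pot, square, 50 x 50 mm: this point is on its axis 28 mm above its underside; the body is 40 mm tall with straight faces, the lid and small knob bring it to 56 mm; about 0.18 kg. x and y square to its faces, z up. It starts in the rack's back row.
- home_round: Round cork patch, 78 mm diameter, let flush into the rack board: home of the round canister, which starts on it. Origin at its centre on the rack's upper face (12 mm above the table); z up.
- home_square: Square cork patch, 70 x 70 mm, let flush into the rack board: home of the square canister, which starts on it. Origin at its centre on the rack's upper face; x and y square to its sides, z up.
- rack: Dark wooden board 170 x 260 mm, 12 mm thick, fixed; a rail along its far edge rises 10 mm more. Origin at the centre of its underside; x points away from the robot; the patches lie parallel to it. Patches form the front row, 116 mm apart along y; the cup and the pot stand 44 mm behind and 58 mm beside them, so the tall canisters take the room a gripper needs there.
- side_tray: Empty plywood side tray with a dark wooden rim, 250 x 155 mm (long side along its x), fixed. Origin at its centre on the table; the floor is 8 mm above the table, the rim 6 mm wide and 13 mm above the table. It has room for both canisters side by side along its x.
- saucer: Round flat steel saucer, 104 mm diameter, with a dark ring of 68 mm diameter, fixed on a black slab. Origin at the centre of its underside (8 mm above the table); it is 4 mm thick, so the cup stands 4 mm above the origin; thin rim ridge about 1.5 mm. Target of the cup.
- dish: Square flat steel dish, 90 x 90 mm with a thin low rim, fixed on the same black slab (250 x 150 mm, 8 mm thick) beside the saucer, centres 116 mm apart. Origin at the centre of its underside (8 mm above the table); the pot stands 4 mm above the origin. x and y square to its sides. Target of the sugar pot.
There are look-alikes about, which are no part of the job. What is shaped like the part that bears cup_mid but blue is not meant. What is shaped like the part that bears sugar_pot_mid but pink is not meant.

How it is judged:
By the outcome, as a careful person would: the job done as asked, in the order asked, and still so for the second after the job is handed in, with the robot touching nothing.
It also fails if it takes over 120 s, if anything falls off the work surface, if the arm or the gripper's body presses on something with over 40 N, if the wrist force passes 120 N, or if a joint passes its speed limit or range.

## Robot

A 7-joint arm with a two-finger parallel gripper is mounted at the origin on the work surface. World frame = base frame: x ahead of the robot, y to its left, z up, the work surface at z = 0. Lengths are in m, angles in degrees, forces in N, time in s.
With the tool pointing down it reaches from about 0.425 to 1.025 m from the base axis. Payload 9.4 kg.
Tool frame: the origin (TCP) lies midway between the tips of the shut fingers; the grasp point (between the pads) lies 19 mm behind it (r.pinch_z is the distance from the TCP to the grasp point, in m); z points along the fingers, y is the line along which they close (so a half turn about z gives the same grasp; the last joint's range is limited). The gripper opens to 93 mm and grips with 3 to 60 N. Pads are 15 mm wide; open, the fingers measure 128 mm over their backs; the gripper's body (75 mm by 188 mm) begins 65 mm behind the grasp point.
Start: joints at [64.303, 34.337, -0.143, 91.639, 0.103, 54.024, -4.572], TCP at [0.263, -0.675, 0.219] pointing down, gripper open.
Joint ranges: [-147.43, 147.43], [-19.82, 112.94], [-74.19, 73.91], [6.32, 146.72], [-59.91, 239.91], [6.04, 106.73], [-150.56, 150.56]. Speed limits (degrees/s): [127.2, 127.2, 172.46, 172.46, 180, 180, 180].

## Interface

Orientations are given as [roll, pitch, yaw] about the fixed x, y, z axes, in that order (R = Rz(yaw) Ry(pitch) Rx(roll)).
In Python, from bench import r, viewer gives the robot as it stands.
- The arm moves only by the tool carry_out, never from a script. Its argument "moves" is a list that holds one entry, the list of rows, each a list of 5 numbers: the opening, from -1 (shut) to 1 (fully open), so that 0 is half open, then the shift along the world's x, y, z in m, then the turn about the world's z in degrees. In form: [[[gripper, dx, dy, dz, yaw], ...]]. A call has exactly 5 rows; each row shifts and turns the commanded pose from where the row before left it; what a row does not reach is not made up. A row lasts 1/12 s, in which the tool goes at most 41.7 mm and 7.16 degrees, less where a joint would pass 70% of its speed; a pose out of reach is approached as far as the arm can. A call with a gripper value outside its range is refused whole. The fingers move at their own pace and stop on an object; "squeeze" is the grip in N (left out, the last holds). Time passes only in rows, so rows that do not move let the fingers close, or fill a call up. It gives the time, the measured TCP pose, the force, the opening and the grip force at its end, in the units of the state.
- r.state(): the state, without advancing time (a new reading comes with each control period).
- viewer.grab_frame(name): name is "scene" or "top" or "wrist"; returns (picture, depth): 420x560x3 uint8, red, green, blue; 420x560 float32, m along the optical axis (not along the pixel's ray), 0 where there is no reading.
- viewer.camera_model(name): a dict with "fx", "fy", "cx", "cy" (pixels), "rvec" (rotation vector, rad) and "tvec" (3), from world to camera coordinates, as OpenCV has them; the wrist camera has in their place "T_tool_cam" (4x4, takes a point from camera to tool coordinates, whose origin is the TCP and whose axes are the flange's). Camera axes: x right, y down, z forward; pixel columns grow to the right and rows downward; lengths in m; the calibration is good to about 2 mm. A picture is of the moment at which its call begins: read the wrist's pose just before it. camera_model takes no time and is no camera call.
- r.close_job(): hands the job in; it is judged then, once.
The state is a dict: "time_s": time; "joint_positions": joint angles; "qvel": joint speeds; "tau": joint torques, N m; "tcp_pos": TCP position; "tcp_rot": TCP orientation; "wrist_force": force on the tool from outside, world axes, zero at the start; "moment": the same for the moment, N m; "finger_gap": finger opening in m; "finger_force": force on a finger pad.
Only numpy, scipy, OpenCV 4.12 (cv2) and the standard library are available. Lean on these libraries where they do the work, as an engineer would, in place of code of your own. Each camera call takes 0.05 s, during which the arm holds its last target. There are 200 camera calls.

## Working session

There is one attempt and no reset: what is moved stays moved. The work goes in short steps, Python scripts to look and compute and a tool call to move; the robot and the scene stay as the last step left them, time stands still between calls to the robot, and variables do not carry over. Pictures are saved under pics/ and viewed, at most 15 in all, crops included, and the job is handed in when it is done.

Besides the shell and the picture viewer there is one more tool, called after "Emit:" as a command line: name --argument value ..., lists and objects as JSON in quotes. carry_out: Moves the arm, as the interface text tells. Its arguments: {"type":"object","properties":{"moves":{"type":"array","items":{"type":"array","items":{"type":"array","items":{"type":"number"}}}},"squeeze":{"type":"number"}},"required":["moves"]}

```bash
mkdir -p pics && ls
cat > h.py <<'E'
import numpy as np, cv2
from bench import r, viewer
from scipy.spatial.transform import Rotation as R
def world(name,depth=None,st=None):
    m=viewer.camera_model(name); K=(m['fx'],m['fy'],m['cx'],m['cy'])
    if 'rvec' in m:
        Rm=cv2.Rodrigues(np.array(m['rvec'],float))[0]; t=np.array(m['tvec'],float).ravel()
        return K,Rm.T,-Rm.T@t
    T=np.array(m['T_tool_cam']); Rt=R.from_euler('xyz',st['tcp_rot'],degrees=True).as_matrix()
    return K,Rt@T[:3,:3],Rt@T[:3,3]+np.array(st['tcp_pos'])
def cloud(name,depth,st=None):
    K,A,o=world(name,st=st); v,u=np.mgrid[:420,:560]
    P=np.stack([(u-K[2])/K[0]*depth,(v-K[3])/K[1]*depth,depth],-1)
    return P@A.T+o
def atz(name,u,v,z,st=None):
    K,A,o=world(name,st=st); d=A@np.array([(u-K[2])/K[0],(v-K[3])/K[1],1])
    return o+d*(z-o[2])/d[2]
E
python3 - <<'E'
from h import *
s=r.state(); print(s)
for n in('scene','top'):
    im,d=viewer.grab_frame(n); cv2.imwrite(f'pics/{n}0.png',cv2.resize(im[...,::-1],(784,588))); np.savez(f'{n}0.npz',im=im,d=d)
    print(n,world(n))
E
```

```text
pics
{'time_s': 0.0, 'joint_positions': array([64.30246765, 34.38437611, -0.14441759, 91.67869143,  0.10217282,
       54.02455524, -4.57256366]), 'qvel': array([-0.05544907,  0.03430448,  0.02796223, -0.06879313, -0.03047646,
       -0.02457687,  0.04057334]), 'tau': array([-1.53196074e-04, -7.65059423e+01,  1.49703607e+00, -2.52345854e+01,
       -5.24076889e-02,  1.69361662e-02,  2.13464195e-04]), 'tcp_pos': array([ 0.26319521, -0.67503208,  0.21777603]), 'tcp_rot': array([-1.79912865e+02,  8.00689795e-03,  2.13043037e+01]), 'wrist_force': array([-0.21609781,  0.43995919,  0.66366818]), 'moment': array([ 0.00405472,  0.04073105, -0.00371641]), 'finger_force': 0.0, 'finger_gap': 0.09278272207156447}
scene ((500.8916509869673, 500.8916509869673, 278.85130802998475, 204.01203717186243), array([[-0.3063627 ,  0.7836078 , -0.54046343],
       [ 0.95188896,  0.24800015, -0.18000926],
       [-0.00702165, -0.56960929, -0.8218856 ]]), array([1.23322246, 0.14560058, 1.05973271]))
top ((400.95422985909903, 400.95422985909903, 278.29402305555703, 204.85737278634724), array([[ 0.01790475, -0.9907351 ,  0.13462309],
       [-0.99978888, -0.01909827, -0.00757932],
       [ 0.01008017, -0.13445896, -0.99086789]]), array([ 0.40785489, -0.06298038,  1.20378719]))
```

View pics/scene0.png

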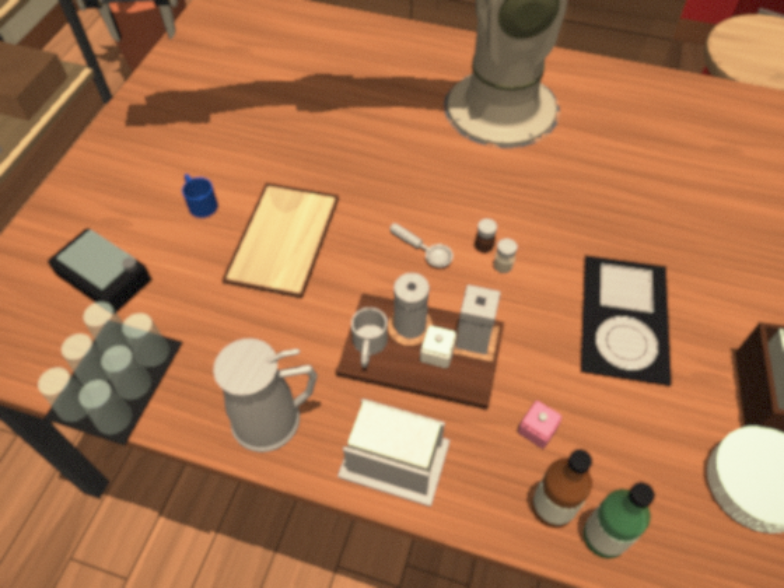

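View pics/top0.png

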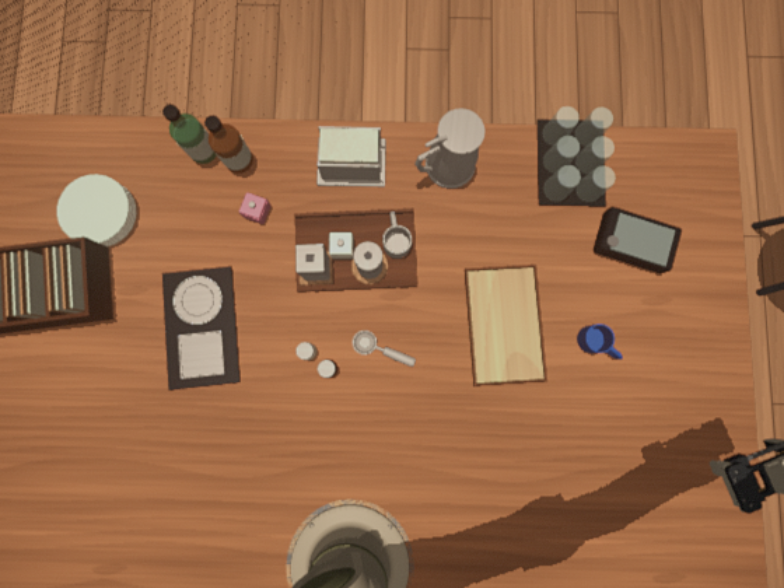

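The rack is at about (355,250) in the 1.4x top view. From left to right it holds the square canister (310,260), the white pot (341,244), the round canister (368,258) and the cup (397,240). The tray is at (505,325), the saucer at (198,300) and the dish at (201,355). The blue cup and pink pot are the look-alikes.

Run:
```python
from h import *
C={}
for n in('scene','top'):
    z=np.load(f'{n}0.npz'); P=cloud(n,z['d']); P[z['d']==0]=np.nan; C[n]=(z['im'],P)
    print(n,'table z',np.nanmedian(P[...,2]))
    X,Y,Z=P[...,0],P[...,1],P[...,2]
    # tops
    for lab,lo,hi in(('can',.115,.15),('mid',.05,.085)):
        m=((Z>lo)&(Z<hi)&(X>.4)&(X<.75)&(abs(Y)<.2)).astype('uint8')
        k,L,S,c=cv2.connectedComponentsWithStats(m)
        for i in range(1,k):
            if S[i,4]>25:
                q=P[L==i]; 
                print(lab,S[i,4],c[i].round(1),np.median(q,0).round(4),((np.percentile(q,2,0)+np.percentile(q,98,0))/2).round(4),np.ptp(q,axis=0).round(3), 'rect',[np.round(t,4) for t in cv2.minAreaRect(q[:,:2].astype('f4')*1)])
# flat things in top: slab, tray, rack by colour
im,P=C['top']; s=1.4
g=cv2.cvtColor(im,cv2.COLOR_RGB2HSV)
for u,v,zz in((203,300,.01),(505,300,.008),(400,275,.012),(201,355,.012),(198,285,.012)):
    a,b=int(v/s),int(u/s); print((u,v),im[a,b],P[a,b].round(4))
crop=np.hstack([cv2.resize(im[185:285,110:180],None,fx=5,fy=5,interpolation=2),cv2.resize(im[185:285,325:400],None,fx=5,fy=5,interpolation=2)])
cv2.imwrite('pics/c1.png',crop[...,::-1])
cv2.imwrite('pics/c2.png',cv2.resize(im[140:220,200:310],None,fx=7,fy=7,interpolation=2)[...,::-1])
```

```text
scene table z -0.0012211768439773785
can 488 [293.1 207.1] [ 0.621  -0.0249  0.1302] [ 0.6172 -0.0254  0.1255] [0.058 0.057 0.02 ] rect [array([ 0.6164, -0.0262]), array([0.0561, 0.0543]), np.float64(17.5807)]
can 594 [342.2 217.5] [0.6142 0.0867 0.1303] [0.6102 0.0867 0.1252] [0.059 0.056 0.021] rect [array([0.6089, 0.0864]), array([0.0578, 0.0547]), np.float64(2.8232)]
mid 65 [346.5 165.3] [0.408  0.0549 0.0592] [0.4078 0.0545 0.0582] [0.015 0.031 0.014] rect [array([0.4084, 0.0551]), array([0.0144, 0.0312]), np.float64(2.0823)]
mid 147 [361.4 176.9] [0.4352 0.0993 0.0601] [0.4319 0.0993 0.0584] [0.034 0.035 0.014] rect [array([0.4326, 0.0995]), array([0.0354, 0.033 ]), np.float64(12.8926)]
mid 189 [292.5 227.8] [ 0.6385 -0.0183  0.0675] [ 0.6289 -0.0256  0.0674] [0.034 0.054 0.034] rect [array([ 0.6303, -0.0224]), array([0.0267, 0.0547]), np.float64(15.0278)]
mid 309 [262.4 235.8] [ 0.6787 -0.0786  0.0603] [ 0.6783 -0.0832  0.06  ] [0.093 0.058 0.021] rect [array([ 0.6772, -0.0872]), array([0.0593, 0.088 ]), np.float64(76.0948)]
mid 366 [312.6 243.7] [0.6579 0.0345 0.0584] [0.6555
[... 1191 characters left out ...]
78] [ 0.5961 -0.0293  0.0673] [0.017 0.049 0.032] rect [array([ 0.5954, -0.0291]), array([0.0153, 0.0489]), np.float64(4.5988)]
mid 123 [217.5 249.8] [0.4311 0.0984 0.0614] [0.4324 0.098  0.0607] [0.031 0.032 0.014] rect [array([0.4324, 0.0981]), array([0.0311, 0.0317]), np.float64(0.9457)]
mid 50 [233.1 259.3] [0.4063 0.0531 0.0615] [0.4064 0.053  0.0609] [0.012 0.033 0.014] rect [array([0.4065, 0.0532]), array([0.0112, 0.033 ]), np.float64(1.0183)]
(203, 300) [196 183 166] [0.5347 0.3249 0.0111]
(505, 300) [201 173 129] [ 0.5469 -0.3174  0.0119]
(400, 275) [118  74  51] [ 0.5971 -0.0918  0.0118]
(201, 355) [195 180 165] [0.4192 0.3232 0.0124]
(198, 285) [181 167 151] [0.5673 0.3381 0.0136]
```

View pics/c1.png

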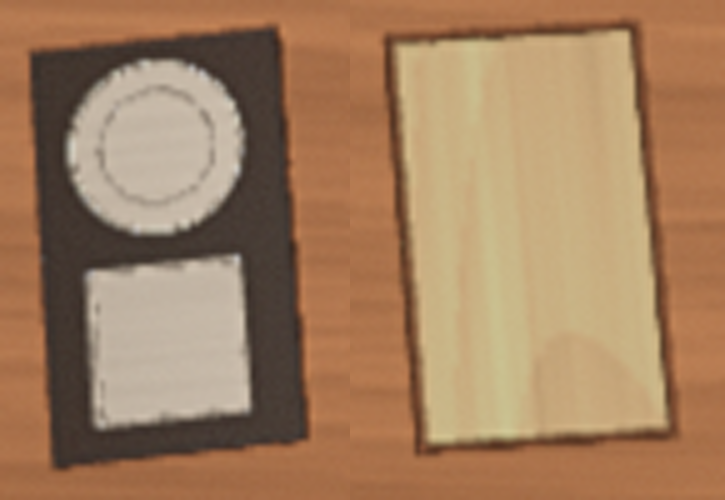

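View pics/c2.png

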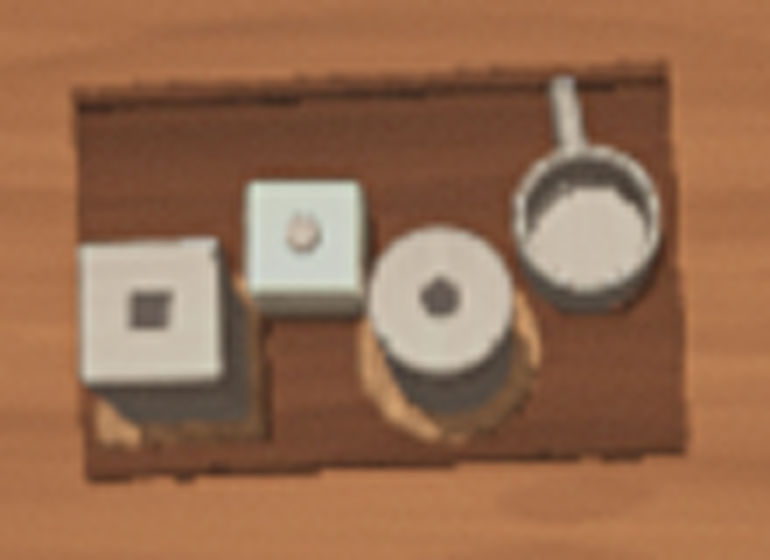

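The crops give these outlines:
- **Saucer:** ring centre at (157,145) in c1.
- **Dish:** corners at (86,270), (239,256), (250,411) and (97,428).
- **Tray:** outer corners at (387,36), (637,24), (675,434) and (420,452).
- **Rack in c2:** front edge from (88,478) to (686,452).

Run:
```python
from h import *
def px(L,f,u0,v0,z): return np.array([atz('top',(a+.5)/f-.5+u0,(b+.5)/f-.5+v0,z)[:2] for a,b in L])
def rect(n,Q):
    e=[np.linalg.norm(Q[i]-Q[(i+1)%4]) for i in range(4)]
    d=(Q[0]+Q[1]-Q[2]-Q[3]); print(n,Q.mean(0).round(4),np.round(e,4),'xdir',np.degrees(np.arctan2(d[1],d[0])).round(2),'ydir-90',np.degrees(np.arctan2(*(Q[0]+Q[3]-Q[1]-Q[2])[::-1])).round(2)-90)
print('saucer',px([(157,145.5)],5,110,185,.012).round(4))
rect('dish',px([(86,270),(239,256),(250,411),(97,428)],5,110,185,.013))
rect('slab',px([(31,50),(277,27),(307,439),(53,467)],5,110,185,.008))
rect('tray',px([(37,36),(287,24),(325,434),(70,452)],5,325,185,.013))
rect('rack',np.vstack([px([(73,92),(667,66)],7,200,140,.022),px([(686,453),(88,479)],7,200,140,.012)]))
print('wrist',viewer.camera_model('wrist'))
st=r.state(); im,d=viewer.grab_frame('wrist'); P=cloud('wrist',d,st); print(d[210,280],P[210,280],P[380,280],P[210,100])
```

```text
saucer [[0.5353 0.3366]]
dish [0.4199 0.3224] [0.0901 0.0912 0.0893 0.0928] xdir 7.63 ydir-90 6.819999999999993
slab [0.4777 0.3283] [0.1477 0.2467 0.1485 0.2484] xdir 7.18 ydir-90 6.920000000000002
tray [ 0.4948 -0.3183] [0.1516 0.2449 0.1507 0.2477] xdir 4.38 ydir-90 4.439999999999998
rack [0.6482 0.0034] [0.257  0.1681 0.256  0.1674] xdir 3.82 ydir-90 3.6899999999999977
wrist {'fx': 360.81617394154404, 'fy': 360.81617394154404, 'cx': 276.9757299843111, 'cy': 205.6741385819079, 'T_tool_cam': array([[-1.47717020e-04, -9.65200225e-01, -2.61511958e-01,
         7.27261565e-02],
       [ 9.99999668e-01, -3.52189485e-04,  7.35019544e-04,
        -3.08306633e-04],
       [-8.01542791e-04, -2.61511762e-01,  9.65199956e-01,
        -1.67438276e-01],
       [ 0.00000000e+00,  0.00000000e+00,  0.00000000e+00,
         1.00000000e+00]])}
0.3999409 [ 2.30309339e-01 -6.91122362e-01  4.99860542e-04] [ 0.02213743 -0.77280253  0.00169069] [ 0.15812328 -0.50547289  0.00127463]
```

Emit:
carry_out --moves '[[[1, 0.0176, 0.0324, 0, -0.9], [1, 0.0176, 0.0324, 0, -0.9], [1, 0.0176, 0.0324, 0, -0.9], [1, 0.0176, 0.0324, 0, -0.9], [1, 0.0176, 0.0324, 0, -0.9]]]' --squeeze 25

```text
time_s: 0.57
tcp_pos: [0.3518, -0.5118, 0.2184]
tcp_rot: [-180.0, 0.0, 16.7]
wrist_force: [1.0, -0.3, 0.1]
finger_gap: 0.0929
finger_force: 0.0
```

Emit:
carry_out --moves '[[[1, 0.0176, 0.0324, 0, -0.9], [1, 0.0176, 0.0324, 0, -0.9], [1, 0.0176, 0.0324, 0, -0.9], [1, 0.0176, 0.0324, 0, -0.9], [1, 0.0176, 0.0324, 0, -0.9]]]'

```text
time_s: 0.98
tcp_pos: [0.4398, -0.3497, 0.2186]
tcp_rot: [-180.0, 0.0, 12.3]
wrist_force: [-0.4, -0.0, 0.3]
finger_gap: 0.0933
finger_force: 0.0
```

Emit:
carry_out --moves '[[[1, 0.0176, 0.0324, 0, -0.9], [1, 0.0176, 0.0324, 0, -0.9], [1, 0.0176, 0.0324, 0, -0.9], [1, 0.0176, 0.0324, 0, -0.9], [1, 0.0176, 0.0324, 0, -0.9]]]'

```text
time_s: 1.4
tcp_pos: [0.5278, -0.1878, 0.2186]
tcp_rot: [180.0, 0.0, 7.8]
wrist_force: [-0.4, -1.0, -0.0]
finger_gap: 0.0929
finger_force: 0.0
```

Emit:
carry_out --moves '[[[1, 0.0146, 0.0324, 0, -0.9], [1, 0.0146, 0.0324, 0, -0.9], [1, 0.0146, 0.0324, 0, -0.9], [1, 0.01, 0.03, 0, -0.5], [1, 0, 0, 0, 0]]]'

```text
time_s: 1.82
tcp_pos: [0.5833, -0.0545, 0.2183]
tcp_rot: [-179.8, -0.1, 5.1]
wrist_force: [-0.7, 0.3, 0.3]
finger_gap: 0.0928
finger_force: 0.0
```

Run:
```python
from h import *
st=r.state(); print(st['tcp_pos'],st['tcp_rot']); im,d=viewer.grab_frame('wrist'); np.savez('w1.npz',im=im,d=d)
cv2.imwrite('pics/w1.png',im[...,::-1])
P=cloud('wrist',d,st); Z=P[...,2]
for lo,hi in((.122,.14),(.045,.062),(.05,.075)):
    m=((Z>lo)&(Z<hi)&(d>0)).astype('uint8'); k,L,S,c=cv2.connectedComponentsWithStats(m)
    for i in range(1,k):
        if S[i,4]>150:
            q=P[L==i]; print(lo,S[i],c[i].round(1),np.median(q,0).round(4),[np.round(t,4) for t in cv2.minAreaRect(q[:,:2].astype('f4'))])
```

```text
[ 0.58326467 -0.05449287  0.21832363] [-1.79816889e+02 -6.61080431e-02  5.06240406e+00]
0.122 [  38  119   91   80 6395] [ 83.5 158.2] [0.61   0.0845 0.1331] [array([0.608, 0.087]), array([0.0551, 0.0562]), np.float64(3.1947)]
0.122 [ 201  123   80   81 5005] [240.8 163.2] [ 0.6162 -0.0257  0.1333] [array([ 0.6148, -0.0255]), array([0.0564, 0.0563]), np.float64(82.4792)]
0.045 [307  24  15  27 211] [313.4  34.3] [ 0.7178 -0.0718  0.0584] [array([ 0.7158, -0.0733]), array([0.0227, 0.0098]), np.float64(10.5651)]
0.045 [ 145   71   70  108 2996] [182.  106.3] [0.651  0.0353 0.0607] [array([0.6315, 0.0381]), array([0.0953, 0.0578]), np.float64(1.1936)]
0.045 [305  71  46  65 308] [337.1  99.5] [ 0.6701 -0.1033  0.0538] [array([ 0.6646, -0.0922]), array([0.054 , 0.0355]), np.float64(11.7824)]
0.05 [ 285   24   71  116 1625] [321.8  84.7] [ 0.6817 -0.0785  0.0664] [array([ 0.6772, -0.0867]), array([0.0592, 0.0889]), np.float64(75.7518)]
0.05 [ 156   71   58   60 3106] [184.4 100.6] [0.6549 0.0323 0.0612] [array([0.6544, 0.034 ]), array([0.0491, 0.0481]), np.float64(1.381)]
0.05 [ 93 117  66  65 639] [148.5 145.6] [0.6141 0.0608 0.0632] [array([0.6215, 0.0736]), array([0.0723, 0.0356]), np.float64(46.0209)]
0.05 [141 347  36  23 683] [158.  356.6] [0.3953 0.0544 0.063 ] [array([0.3926, 0.0548]), array([0.0295, 0.0342]), np.float64(5.2715)]
```

View pics/w1.png

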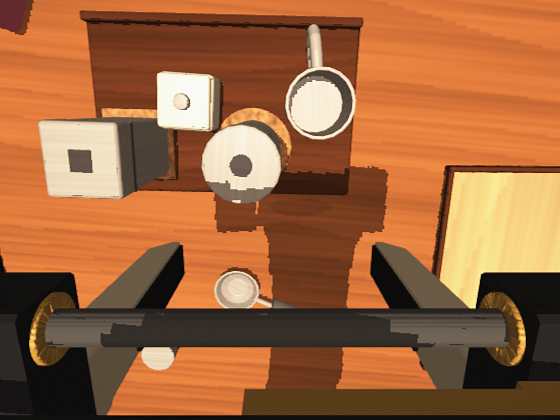

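The wrist view shows the round canister top at (241,163), the square one at (83,158), the pot at (188,100) and the cup at (320,102). The positions agree with the top view to within 2 mm.

Emit:
carry_out --moves '[[[1, 0.016, 0.014, 0, -0.7], [1, 0.0157, 0.0142, 0, -0.6], [1, 0, 0, -0.03, 0], [1, 0, 0, -0.03, 0], [1, 0, 0, -0.03, 0]]]'

```text
time_s: 2.28
tcp_pos: [0.6129, -0.0351, 0.128]
tcp_rot: [180.0, -0.1, 3.3]
wrist_force: [-0.3, 0.3, -0.8]
finger_gap: 0.0929
finger_force: 0.0
```

Emit:
carry_out --moves '[[[1, 0, 0, -0.03, 0], [1, 0, 0, -0.012, 0], [1, 0, 0, 0, 0], [-0.2, 0, 0, 0, 0], [-1, 0, 0, 0, 0]]]'

```text
time_s: 2.7
tcp_pos: [0.6137, -0.0346, 0.0881]
tcp_rot: [180.0, -0.1, 3.3]
wrist_force: [0.3, 0.2, -0.0]
finger_gap: 0.084
finger_force: 0.0
```

Emit:
carry_out --moves '[[[-1, 0, 0, 0, 0], [-1, 0, 0, 0, 0], [-1, 0, 0, 0, 0], [-1, 0, 0, 0, 0], [-1, 0, 0, 0, 0]]]'

```text
time_s: 3.12
tcp_pos: [0.6134, -0.0336, 0.0874]
tcp_rot: [-180.0, -0.1, 3.3]
wrist_force: [-0.4, 1.9, 6.3]
finger_gap: 0.0583
finger_force: 24.5
```

Emit:
carry_out --moves '[[[-1, 0, 0, 0.015, 0], [-1, 0, 0, 0.03, 0], [-1, 0, 0, 0.03, 0], [-1, -0.01, -0.012, 0, 0], [-1, -0.0173, -0.0289, 0, 0]]]'

```text
time_s: 3.53
tcp_pos: [0.5877, -0.0714, 0.1628]
tcp_rot: [-179.9, -0.3, 3.6]
wrist_force: [0.6, -0.1, -3.2]
finger_gap: 0.0573
finger_force: 25.0
```

Emit:
carry_out --moves '[[[-1, -0.0173, -0.0289, 0, 0], [-1, -0.0173, -0.0289, 0, 0], [-1, -0.0173, -0.0289, 0, 0], [-1, -0.0173, -0.0289, 0, 0], [-1, -0.0173, -0.0289, 0, 0]]]'

```text
time_s: 3.95
tcp_pos: [0.4968, -0.221, 0.1608]
tcp_rot: [-180.0, 0.1, 3.3]
wrist_force: [0.4, -0.1, -3.3]
finger_gap: 0.0572
finger_force: 25.0
```

Emit:
carry_out --moves '[[[-1, -0.0173, -0.0289, 0, 0], [-1, -0.0173, -0.0289, 0, 0], [-1, -0.0173, -0.0289, 0, 0], [-1, -0.007, -0.0159, 0, 0], [-1, 0, 0, 0, 0]]]'

```text
time_s: 4.37
tcp_pos: [0.4361, -0.3267, 0.1609]
tcp_rot: [179.9, 0.1, 2.9]
wrist_force: [-0.2, -0.4, -3.5]
finger_gap: 0.0574
finger_force: 25.0
```

Emit:
carry_out --moves '[[[-1, 0, 0, 0, 0], [-1, 0, 0, 0, 0], [-1, 0, 0, -0.02, 0], [-1, 0, 0, -0.02, 0], [-1, 0, 0, 0, 0]]]'

```text
time_s: 4.78
tcp_pos: [0.4394, -0.3197, 0.1188]
tcp_rot: [-179.8, 0.2, 3.5]
wrist_force: [-0.7, 0.3, -3.9]
finger_gap: 0.0569
finger_force: 25.0
```

Emit:
carry_out --moves '[[[-1, 0, 0, -0.012, 0], [-1, 0, 0, -0.012, 0], [-1, 0, 0, -0.007, 0], [-1, 0, 0, 0, 0], [-1, 0, 0, 0, 0]]]'

```text
time_s: 5.2
tcp_pos: [0.4404, -0.3216, 0.0908]
tcp_rot: [-180.0, 0.0, 3.4]
wrist_force: [-0.2, 0.1, -2.5]
finger_gap: 0.0571
finger_force: 25.0
```

Emit:
carry_out --moves '[[[-1, 0, 0, -0.0015, 0], [-1, 0, 0, -0.0015, 0], [-1, 0, 0, 0, 0], [-1, 0, 0, 0, 0], [-1, 0, 0, 0, 0]]]'

```text
time_s: 5.62
tcp_pos: [0.4402, -0.3222, 0.0879]
tcp_rot: [180.0, -0.0, 3.3]
wrist_force: [0.3, -0.8, -3.1]
finger_gap: 0.0572
finger_force: 25.0
```

Emit:
carry_out --moves '[[[-1, 0, 0, -0.0015, 0], [-1, 0, 0, -0.0015, 0], [-1, 0, 0, -0.001, 0], [-1, 0, 0, 0, 0], [-1, 0, 0, 0, 0]]]'

```text
time_s: 6.03
tcp_pos: [0.4403, -0.3221, 0.0839]
tcp_rot: [180.0, -0.0, 3.3]
wrist_force: [-0.4, 0.5, 3.5]
finger_gap: 0.057
finger_force: 25.0
```

Emit:
carry_out --moves '[[[0, 0, 0, 0, 0], [1, 0, 0, 0, 0], [1, 0, 0, 0, 0], [1, 0, 0, 0.01, 0], [1, 0, 0, 0.03, 0]]]'

```text
time_s: 6.45
tcp_pos: [0.4386, -0.321, 0.1214]
tcp_rot: [-179.8, 0.3, 3.3]
wrist_force: [0.3, 0.1, -0.8]
finger_gap: 0.0795
finger_force: 0.0
```

Emit:
carry_out --moves '[[[1, 0, 0, 0.035, 0], [1, 0, 0, 0.03, 0], [1, 0.007, 0.017, 0, 0], [1, 0.014, 0.034, 0, 0], [1, 0.014, 0.034, 0, 0]]]'

```text
time_s: 6.87
tcp_pos: [0.4753, -0.2376, 0.1902]
tcp_rot: [179.9, -0.1, 3.1]
wrist_force: [0.9, 0.0, 0.5]
finger_gap: 0.093
finger_force: 0.0
```

Emit:
carry_out --moves '[[[1, 0.014, 0.034, 0, 0], [1, 0.014, 0.034, 0, 0], [1, 0.014, 0.034, 0, 0], [1, 0.014, 0.034, 0, 0], [1, 0.014, 0.034, 0, 0]]]'

```text
time_s: 7.28
tcp_pos: [0.5456, -0.0655, 0.1894]
tcp_rot: [180.0, -0.0, 3.3]
wrist_force: [1.0, -0.7, 0.7]
finger_gap: 0.093
finger_force: 0.0
```

Emit:
carry_out --moves '[[[1, 0.014, 0.034, 0, 0], [1, 0.014, 0.034, 0, 0], [1, 0.014, 0.034, 0, 0], [1, 0.014, 0.034, 0, 0], [1, 0.0073, 0.0174, 0, 0]]]'

```text
time_s: 7.7
tcp_pos: [0.6097, 0.0916, 0.1893]
tcp_rot: [-179.9, -0.1, 3.5]
wrist_force: [-0.6, 0.2, -0.1]
finger_gap: 0.0932
finger_force: 0.0
```

Emit:
carry_out --moves '[[[1, 0, 0, 0, 0], [1, 0, 0, 0, 0], [1, 0, 0, 0, 0], [1, 0, 0, -0.01, 0], [1, 0, 0, 0, 0]]]'

```text
time_s: 8.12
tcp_pos: [0.6075, 0.0845, 0.1774]
tcp_rot: [180.0, 0.1, 3.2]
wrist_force: [-1.3, -1.6, 0.1]
finger_gap: 0.0931
finger_force: 0.0
```

Emit:
carry_out --moves '[[[1, 0.001, 0.0012, -0.025, 0], [1, 0, 0, -0.03, 0], [1, 0, 0, -0.025, 0], [1, 0, 0, -0.01, 0], [1, 0, 0, 0, 0]]]'

```text
time_s: 8.53
tcp_pos: [0.6078, 0.0864, 0.0862]
tcp_rot: [179.9, 0.3, 3.2]
wrist_force: [0.4, 0.8, -0.0]
finger_gap: 0.0934
finger_force: 0.0
```

Emit:
carry_out --moves '[[[0, 0, 0, 0, 0], [-0.2, 0, 0, 0, 0], [-1, 0, 0, 0, 0], [-1, 0, 0, 0, 0], [-1, 0, 0, 0, 0]]]'

```text
time_s: 8.95
tcp_pos: [0.61, 0.0876, 0.0897]
tcp_rot: [-180.0, -0.1, 3.3]
wrist_force: [0.5, -0.0, 0.0]
finger_gap: 0.0643
finger_force: 0.0
```

Emit:
carry_out --moves '[[[-1, 0, 0, 0, 0], [-1, 0, 0, 0, 0], [-1, 0, 0, 0, 0], [-1, 0, 0, 0.005, 0], [-1, 0, 0, 0, 0]]]'

```text
time_s: 9.37
tcp_pos: [0.6094, 0.0875, 0.094]
tcp_rot: [180.0, 0.0, 3.3]
wrist_force: [0.1, 0.3, -4.1]
finger_gap: 0.0548
finger_force: 25.0
```

Emit:
carry_out --moves '[[[-1, 0, 0, 0.015, 0], [-1, 0, 0, 0.03, 0], [-1, 0, 0, 0.025, 0], [-1, -0.002, -0.012, 0, 0], [-1, -0.004, -0.027, 0, 0]]]'

```text
time_s: 9.78
tcp_pos: [0.6044, 0.0522, 0.1646]
tcp_rot: [-179.9, -0.2, 3.6]
wrist_force: [0.8, -0.2, -3.8]
finger_gap: 0.055
finger_force: 25.0
```

Emit:
carry_out --moves '[[[-1, -0.005, -0.0335, 0, 0], [-1, -0.005, -0.0335, 0, 0], [-1, -0.005, -0.0335, 0, 0], [-1, -0.005, -0.0335, 0, 0], [-1, -0.005, -0.0335, 0, 0]]]'

```text
time_s: 10.2
tcp_pos: [0.5771, -0.1209, 0.1626]
tcp_rot: [-180.0, 0.1, 3.3]
wrist_force: [0.7, 0.6, -3.4]
finger_gap: 0.0548
finger_force: 25.0
```

Emit:
carry_out --moves '[[[-1, -0.005, -0.0335, 0, 0], [-1, -0.005, -0.0335, 0, 0], [-1, -0.005, -0.0335, 0, 0], [-1, -0.005, -0.0335, 0, 0], [-1, -0.005, -0.0335, 0, 0]]]'

```text
time_s: 10.62
tcp_pos: [0.5519, -0.2883, 0.1625]
tcp_rot: [-180.0, 0.1, 3.3]
wrist_force: [1.2, -0.6, -2.9]
finger_gap: 0.0549
finger_force: 25.0
```

Emit:
carry_out --moves '[[[-1, -0.0032, -0.02, 0, 0], [-1, -0.001, -0.0075, 0, 0], [-1, 0, 0, -0.02, 0], [-1, 0, 0, -0.02, 0], [-1, 0, 0, -0.02, 0]]]'

```text
time_s: 11.03
tcp_pos: [0.5488, -0.3135, 0.1024]
tcp_rot: [-180.0, 0.0, 3.3]
wrist_force: [-0.1, 0.2, -3.6]
finger_gap: 0.0551
finger_force: 25.0
```

Emit:
carry_out --moves '[[[-1, 0, 0, -0.01, 0], [-1, 0, 0, -0.004, 0], [-1, 0, 0, 0, 0], [-1, 0, 0, 0, 0], [-1, 0, 0, 0, 0]]]'

```text
time_s: 11.45
tcp_pos: [0.5499, -0.3141, 0.0906]
tcp_rot: [180.0, -0.1, 3.3]
wrist_force: [0.4, 0.3, -3.7]
finger_gap: 0.0547
finger_force: 25.0
```

Emit:
carry_out --moves '[[[-1, 0, 0, -0.0015, 0], [-1, 0, 0, -0.0015, 0], [-1, 0, 0, -0.0015, 0], [-1, 0, 0, 0, 0], [-1, 0, 0, 0, 0]]]'

```text
time_s: 11.87
tcp_pos: [0.5493, -0.314, 0.0852]
tcp_rot: [180.0, -0.0, 3.3]
wrist_force: [0.2, -0.5, -2.6]
finger_gap: 0.0549
finger_force: 25.0
```

Emit:
carry_out --moves '[[[-1, 0, 0, -0.001, 0], [-1, 0, 0, 0, 0], [-0.1, 0, 0, 0, 0], [0, 0, 0, 0, 0], [1, 0, 0, 0, 0]]]'

```text
time_s: 12.28
tcp_pos: [0.5496, -0.3142, 0.0848]
tcp_rot: [180.0, -0.1, 3.3]
wrist_force: [0.5, -0.7, -0.5]
finger_gap: 0.058
finger_force: 0.0
```

Emit:
carry_out --moves '[[[1, 0, 0, 0, 0], [1, 0, 0, 0.01, 0], [1, 0, 0, 0.03, 0], [1, 0, 0, 0.035, 0], [1, 0, 0, 0.035, 0]]]'

```text
time_s: 12.7
tcp_pos: [0.5489, -0.3137, 0.1955]
tcp_rot: [-180.0, 0.1, 3.3]
wrist_force: [1.1, 0.2, -0.6]
finger_gap: 0.0901
finger_force: 0.0
```

Emit:
carry_out --moves '[[[1, 0.004, 0.025, 0.02, 0], [1, 0.006, 0.035, 0, 0], [1, 0.006, 0.035, 0, 0], [1, 0.006, 0.035, 0, 0], [1, 0.006, 0.035, 0, 0]]]'

```text
time_s: 13.12
tcp_pos: [0.5774, -0.1475, 0.2152]
tcp_rot: [180.0, -0.1, 3.3]
wrist_force: [0.4, -0.1, 0.8]
finger_gap: 0.0928
finger_force: 0.0
```

Emit:
carry_out --moves '[[[1, 0.006, 0.035, 0, 0], [1, 0.006, 0.035, 0, 0], [1, 0.0, 0.02, 0, 0], [1, 0, 0, 0, 0], [1, 0, 0, 0, 0]]]'

```text
time_s: 13.53
tcp_pos: [0.5894, -0.0577, 0.2148]
tcp_rot: [-180.0, -0.0, 3.5]
wrist_force: [-0.6, 0.1, 0.5]
finger_gap: 0.0932
finger_force: 0.0
```

Emit:
carry_out --moves '[[[1, 0, 0, 0, 0], [1, 0, 0, 0, 0], [1, 0, 0, 0, 0], [1, 0, 0, 0, 0], [1, 0, 0, 0, 0]]]'

```text
time_s: 13.95
tcp_pos: [0.5892, -0.0599, 0.2142]
tcp_rot: [180.0, 0.0, 3.2]
wrist_force: [-0.2, -0.1, -0.5]
finger_gap: 0.0931
finger_force: 0.0
```

```bash
cat > w2.py <<'E'
from h import *
st=r.state(); print(st['tcp_pos'],st['tcp_rot']); im,d=viewer.grab_frame('wrist'); np.savez('w2.npz',im=im,d=d,p=st['tcp_pos'],o=st['tcp_rot'])
cv2.imwrite('pics/w2.png',cv2.resize(im[:300],(784,420))[...,::-1])
P=cloud('wrist',d,st); Z=P[...,2]; q=P[(Z>.062)&(Z<.072)&(P[...,0]>.6)&(P[...,1]<0)&(P[...,1]>-.2)]
def fit(q):
    a=np.c_[2*q[:,:2],np.ones(len(q))]; s=np.linalg.lstsq(a,(q[:,:2]**2).sum(1),rcond=None)[0]; return s[:2],np.sqrt(s[2]+s[0]**2+s[1]**2)
q=q[q[:,0]<.70]; print('cup rim',len(q),fit(q),np.ptp(q,axis=0))
q=P[(Z>.05)&(Z<.062)&(P[...,0]>.6)&(P[...,1]>0)&(P[...,1]<.08)]
print('pot',len(q),np.median(q,0),[np.round(t,4) for t in cv2.minAreaRect(q[:,:2].astype('f4'))])
# cork patches by colour
g=cv2.cvtColor(im,cv2.COLOR_RGB2HSV); on=(abs(Z-.012)<.006)&(P[...,0]>.55)&(P[...,0]<.74)&(abs(P[...,1])<.14)&(g[...,2]>150)
k,L,S,c=cv2.connectedComponentsWithStats(on.astype('uint8'))
for i in range(1,k):
    if S[i,4]>600:
        t=P[L==i]; print('patch?',S[i],[np.round(x,4) for x in cv2.minAreaRect(t[:,:2].astype('f4'))],cv2.minEnclosingCircle(t[:,:2].astype('f4')),t[:,2].mean())
print(viewer.grab_frame('top')[1].shape)
E
python3 w2.py
```

```text
[ 0.58921295 -0.05986842  0.21415121] [1.79991871e+02 2.54672750e-03 3.22500122e+00]
cup rim 996 (array([ 0.66394424, -0.08258789]), np.float64(0.028558290797396396)) [0.06665345 0.0591216  0.00962317]
pot 2542 [0.65539339 0.03113964 0.06092571] [array([0.6543, 0.0342]), array([0.0493, 0.0482]), np.float64(1.6775)]
patch? [ 282   85   51   52 1660] [array([ 0.6606, -0.0852]), array([0.0483, 0.0489]), np.float64(3.0208)] ((0.6612130403518677, -0.08477775752544403), 0.02639799751341343) 0.017106552492800277
patch? [ 207  114   78   60 3618] [array([ 0.6254, -0.0264]), array([0.0782, 0.0582]), np.float64(88.1474)] ((0.6150563359260559, -0.025813570246100426), 0.03977707400918007) 0.01399270700871927
patch? [  92  119   77   70 4536] [array([0.6077, 0.0901]), array([0.0705, 0.072 ]), np.float64(3.3069)] ((0.6071205735206604, 0.09010198712348938), 0.04895741492509842) 0.013933883257531487
(420, 560)
```

View pics/w2.png

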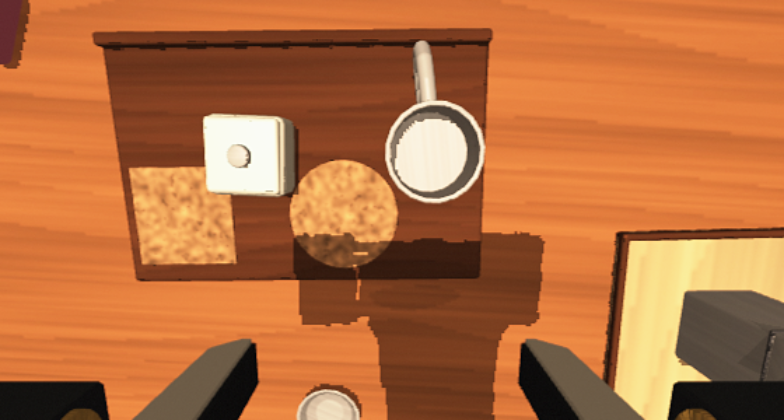

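Both patches are now clear. At the 1.4x view scale the round one is centred at about (344,213), the square one has corners (130,167), (232,166), (237,264) and (135,267), and the cup rim spans columns 386–485 and rows 102–203. On the right the square canister stands upright in the tray.

Run:
```python
from h import *
z=np.load('w2.npz'); st=dict(tcp_pos=z['p'],tcp_rot=z['o'])
f=lambda a,b,h: atz('wrist',a/1.4-.2,b/1.4-.2,h,st).round(4)[:2]
for n,a,b,h in (('round',344,213.5,.012),('cupL',386,152,.068),('cupR',485,152,.068),('cupT',434,102,.068),('cupB',436,203,.068),('handle',422,45,.055),('sq',130,167,.012),('sq',232,166,.012),('sq',237,264,.012),('sq',135,266,.012)): print(n,f(a,b,h))
# top view check, canisters on tray
im,d=viewer.grab_frame('top'); P=cloud('top',d); Z=P[...,2]
m=((Z>.112)&(Z<.14)&(P[...,1]<-.2)&(P[...,1]>-.42)&(P[...,0]<.65)&(P[...,0]>.38)).astype('uint8')
k,L,S,c=cv2.connectedComponentsWithStats(m)
for i in range(1,k):
    if S[i,4]>50: q=P[L==i]; print(np.median(q,0).round(4),[np.round(x,4) for x in cv2.minAreaRect(q[:,:2].astype('f4'))])
g=cv2.cvtColor(im,cv2.COLOR_RGB2HSV)
cv2.imwrite('pics/c3.png',cv2.resize(im[140:220,200:310],None,fx=7,fy=7,interpolation=2)[...,::-1])
```

```text
round [ 0.6163 -0.0261]
cupL [ 0.6613 -0.0544]
cupR [ 0.6647 -0.1137]
cupT [ 0.6911 -0.0809]
cupB [ 0.6328 -0.0868]
handle [ 0.7236 -0.0723]
sq [0.6408 0.127 ]
sq [0.6455 0.0546]
sq [0.5742 0.0526]
sq [0.5684 0.1288]
[ 0.5475 -0.3143  0.1276] [array([ 0.5484, -0.3154]), array([0.0556, 0.0553]), np.float64(2.7503)]
[ 0.4422 -0.3184  0.1275] [array([ 0.4425, -0.3202]), array([0.0534, 0.0574]), np.float64(1.2172)]
```

View pics/c3.png

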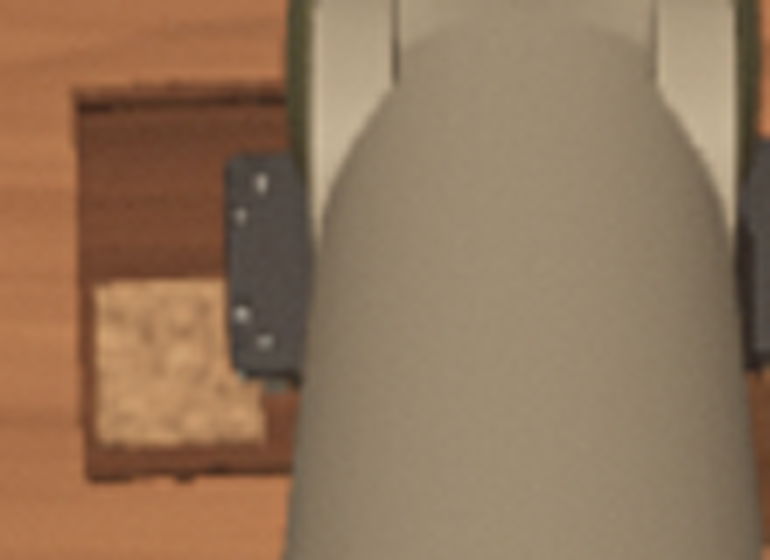

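The top view shows the square patch uncovered, with the arm hiding the rest. Next I grip the cup at about (.662,-.084).

Emit:
carry_out --moves '[[[1, 0.02, -0.007, -0.01, 0], [1, 0.028, -0.009, -0.02, 0], [1, 0.02, -0.007, -0.03, 0], [1, 0.005, -0.001, -0.03, 0], [1, 0, 0, -0.02, 0]]]' --squeeze 15

```text
time_s: 14.52
tcp_pos: [0.663, -0.0836, 0.1012]
tcp_rot: [180.0, 0.1, 3.3]
wrist_force: [-0.1, -0.2, 0.5]
finger_gap: 0.0928
finger_force: 0.0
```

Emit:
carry_out --moves '[[[1, 0, 0, 0, 0], [1, 0, 0, -0.02, 0], [1, 0, 0, -0.02, 0], [1, 0, 0, -0.02, 0], [1, 0, 0, -0.012, 0]]]'

```text
time_s: 14.93
tcp_pos: [0.6621, -0.0828, 0.0317]
tcp_rot: [-180.0, 0.0, 3.3]
wrist_force: [-0.2, -0.2, -1.0]
finger_gap: 0.0932
finger_force: 0.0
```

Emit:
carry_out --moves '[[[1, 0, 0, -0.006, 0], [1, 0, 0, 0, 0], [0, 0, 0, 0, 0], [-0.2, 0, 0, 0, 0], [-1, 0, 0, 0, 0]]]'

```text
time_s: 15.35
tcp_pos: [0.663, -0.0831, 0.0274]
tcp_rot: [180.0, -0.1, 3.3]
wrist_force: [-0.8, -0.1, 0.3]
finger_gap: 0.0773
finger_force: 0.0
```

Emit:
carry_out --moves '[[[-1, 0, 0, 0, 0], [-1, 0, 0, 0, 0], [-1, 0, 0, 0, 0], [-1, 0, 0, 0, 0], [-1, 0, 0, 0, 0]]]'

```text
time_s: 15.77
tcp_pos: [0.6625, -0.083, 0.0266]
tcp_rot: [180.0, -0.0, 3.3]
wrist_force: [-1.2, -0.2, 5.4]
finger_gap: 0.0596
finger_force: 15.0
```

Emit:
carry_out --moves '[[[-1, 0, 0, 0.01, 0], [-1, 0, 0, 0.03, 0], [-1, 0, 0, 0.03, 0], [-1, 0, 0, 0.03, 0], [-1, -0.004, 0.015, 0, 0]]]'

```text
time_s: 16.18
tcp_pos: [0.6615, -0.0718, 0.1322]
tcp_rot: [179.8, -0.5, 3.0]
wrist_force: [1.4, -1.2, -2.0]
finger_gap: 0.06
finger_force: 15.0
```

Emit:
carry_out --moves '[[[-1, -0.0098, 0.0323, 0, 0], [-1, -0.0098, 0.0323, 0, 0], [-1, -0.0098, 0.0323, 0, 0], [-1, -0.0098, 0.0323, 0, 0], [-1, -0.0098, 0.0323, 0, 0]]]'

```text
time_s: 16.6
tcp_pos: [0.608, 0.0952, 0.1259]
tcp_rot: [-180.0, 0.0, 3.3]
wrist_force: [0.7, -0.8, -2.1]
finger_gap: 0.0595
finger_force: 15.0
```

Emit:
carry_out --moves '[[[-1, -0.0098, 0.0323, 0, 0], [-1, -0.0098, 0.0323, 0, 0], [-1, -0.0098, 0.0323, 0, 0], [-1, -0.0098, 0.0323, 0, 0], [-1, -0.0098, 0.0323, 0, 0]]]'

```text
time_s: 17.02
tcp_pos: [0.5588, 0.2567, 0.1259]
tcp_rot: [180.0, 0.1, 3.3]
wrist_force: [1.2, 0.0, -1.5]
finger_gap: 0.0598
finger_force: 15.0
```

Emit:
carry_out --moves '[[[-1, -0.0098, 0.0323, 0, 0], [-1, -0.0098, 0.0323, 0, 0], [-1, -0.0054, 0.017, 0, 0], [-1, 0, 0, -0.01, 0], [-1, 0, 0, -0.02, 0]]]'

```text
time_s: 17.43
tcp_pos: [0.535, 0.3393, 0.0973]
tcp_rot: [-179.9, -0.1, 3.5]
wrist_force: [1.3, -0.8, -1.9]
finger_gap: 0.0598
finger_force: 15.0
```

Emit:
carry_out --moves '[[[-1, 0, 0, -0.02, 0], [-1, 0, 0, -0.01, 0], [-1, 0, 0, 0, 0], [-1, 0, 0, 0, 0], [-1, 0, 0, 0, 0]]]'

```text
time_s: 17.85
tcp_pos: [0.5357, 0.3366, 0.0668]
tcp_rot: [-180.0, -0.0, 3.3]
wrist_force: [0.1, 0.4, -1.4]
finger_gap: 0.0599
finger_force: 15.0
```

Run:
```python
from h import *
st=r.state(); print(st['tcp_pos'],st['tcp_rot'])
im,d=viewer.grab_frame('wrist'); wi=im
im2,d2=viewer.grab_frame('top'); np.savez('t4.npz',im=im2,d=d2,w=wi,wd=d,p=st['tcp_pos'],o=st['tcp_rot'])
im3,d3=viewer.grab_frame('scene')
a=cv2.resize(wi[:300],(392,210)); 
top=cv2.resize(im2[140:225,200:305],(525,425),interpolation=2)
sc=cv2.resize(im3[170:290,400:490],(270,360),interpolation=2)
W=np.zeros((590,798,3),'uint8'); W[:425,:525]=top; W[:360,528:798]=sc; W[425:590,:308]=cv2.resize(wi[:300],(308,165))
cv2.imwrite('pics/m1.png',W[...,::-1])
```

```text
[0.53573142 0.33656224 0.06681431] [-1.79980710e+02 -3.38927375e-02  3.27485251e+00]
```

View pics/m1.png

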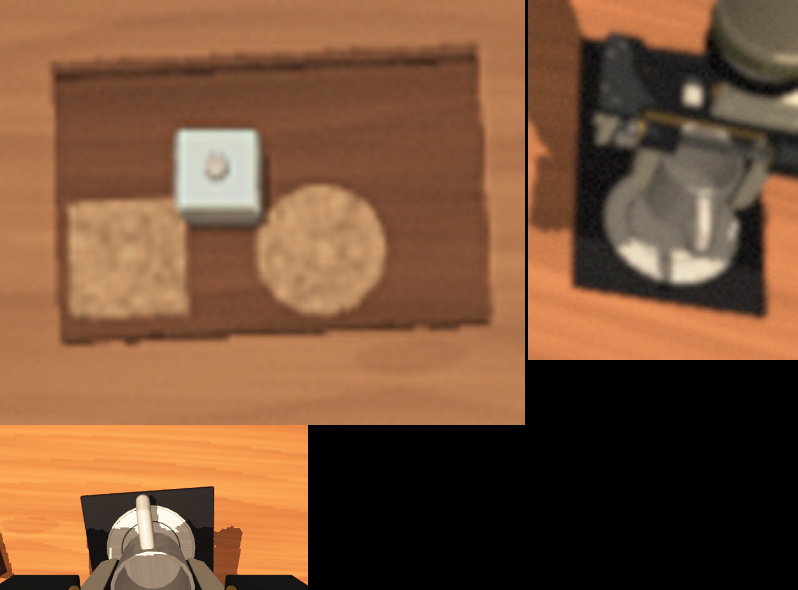

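The top crop shows the round patch centred at about (321,250) and the square patch with corners (66,202), (187,199), (190,316) and (70,318). The cup hangs over the saucer with its handle away from the robot.

Run:
```python
from h import *
f=lambda a,b,h: atz('top',(a+.5)/5-.5+200,(b+.5)/5-.5+140,h)[:2]
print('round',f(321.5,250,.012)); S=np.array([f(*p,.012) for p in((66,202),(187,199),(190,316),(70,318))]); print('sq',S.mean(0),np.linalg.norm(S-np.roll(S,1,0),axis=1))
z=np.load('t4.npz'); st=dict(tcp_pos=z['p'],tcp_rot=z['o']); im=z['w']; P=cloud('wrist',z['wd'],st); Z=P[...,2]
def fit(q):
    a=np.c_[2*q[:,:2],np.ones(len(q))]; s=np.linalg.lstsq(a,(q[:,:2]**2).sum(1),rcond=None)[0]; return s[:2].round(4),np.sqrt(s[2]+s[0]**2+s[1]**2).round(4)
q=P[(Z>.103)&(Z<.113)&(abs(P[...,0]-.535)<.045)&(abs(P[...,1]-.336)<.034)]; print('rim',len(q),q.min(0),q.max(0))
# saucer edge: colour bright & z~.012, outer boundary
m=((abs(Z-.013)<.005)&(im.max(-1)>110)&(np.hypot(P[...,0]-.535,P[...,1]-.336)<.06))
q=P[m]; a=np.arctan2(q[:,1]-.336,q[:,0]-.535); rr=np.hypot(q[:,0]-.535,q[:,1]-.336)
E=[q[i] for b in np.arange(-180,180,4) for i in [None] if 0]
b=(np.degrees(a)//4).astype(int); E=np.array([q[b==k][rr[b==k].argmax()] for k in np.unique(b)]); E=E[np.hypot(E[:,0]-.535,E[:,1]-.336)>.047]
print('saucer edge',len(E),fit(E))
# wide crop of wrist
cv2.imwrite('pics/w4.png',cv2.resize(im[100:340,120:440],(800,600),interpolation=2)[...,::-1])
```

```text
round [ 0.61534275 -0.0278844 ]
sq [0.60785563 0.08824641] [0.07085391 0.0730161  0.07147826 0.07184172]
rim 5050 [0.50585852 0.30203093 0.10300102] [0.57999122 0.36997848 0.11299801]
saucer edge 49 (array([0.5344, 0.3383]), np.float64(0.0518))
```

View pics/w4.png

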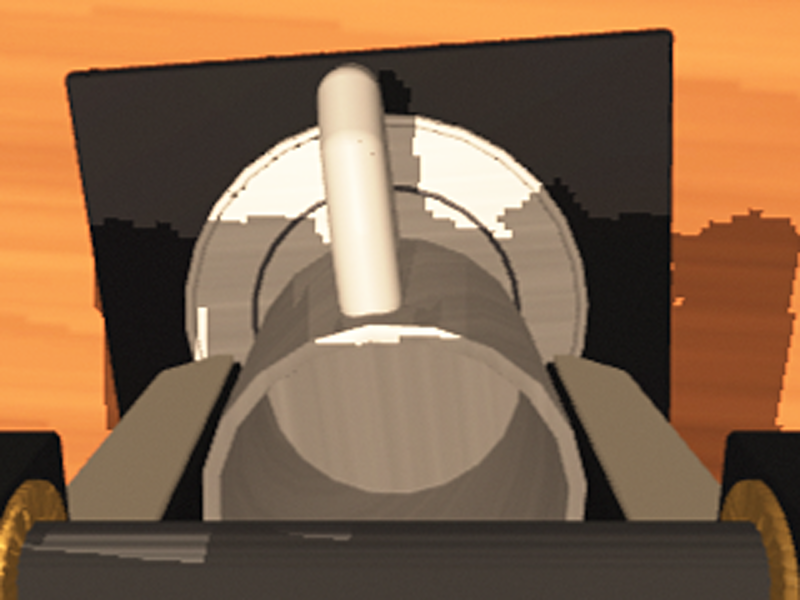

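The handle and rim show the cup centred at column 395 and the saucer at column 387, so the cup needs about 1.5 mm more in +y. Then I lower it.

Emit:
carry_out --moves '[[[-1, -0.0004, 0.0016, -0.01, 0], [-1, 0, 0, -0.012, 0], [-1, 0, 0, -0.01, 0], [-1, 0, 0, -0.004, 0], [-1, 0, 0, 0, 0]]]'

```text
time_s: 18.42
tcp_pos: [0.5339, 0.3377, 0.0282]
tcp_rot: [179.9, 0.1, 3.3]
wrist_force: [0.8, 0.3, -1.2]
finger_gap: 0.0599
finger_force: 15.0
```

Emit:
carry_out --moves '[[[-1, 0, 0, -0.001, 0], [-1, 0, 0, -0.001, 0], [-1, 0, 0, -0.001, 0], [-1, 0, 0, 0, 0], [-1, 0, 0, 0, 0]]]'

```text
time_s: 18.83
tcp_pos: [0.535, 0.3383, 0.0274]
tcp_rot: [-180.0, -0.0, 3.3]
wrist_force: [-0.6, 0.2, -2.0]
finger_gap: 0.0598
finger_force: 15.0
```

Emit:
carry_out --moves '[[[-1, 0, 0, -0.001, 0], [-1, 0, 0, -0.0005, 0], [-1, 0, 0, 0, 0], [-1, 0, 0, 0, 0], [-1, 0, 0, 0, 0]]]'

```text
time_s: 19.25
tcp_pos: [0.5351, 0.3384, 0.0266]
tcp_rot: [-180.0, -0.0, 3.3]
wrist_force: [-1.6, -1.4, 6.1]
finger_gap: 0.06
finger_force: 15.0
```

Emit:
carry_out --moves '[[[-0.1, 0, 0, 0, 0], [0.5, 0, 0, 0, 0], [1, 0, 0, 0, 0], [1, 0, 0, 0.01, 0], [1, 0, 0, 0.03, 0]]]'

```text
time_s: 19.67
tcp_pos: [0.533, 0.3371, 0.0631]
tcp_rot: [179.8, 0.3, 3.3]
wrist_force: [-0.2, 0.4, 0.6]
finger_gap: 0.0819
finger_force: 0.0
```

Emit:
carry_out --moves '[[[1, 0, 0, 0.035, 0], [1, 0, 0, 0.035, 0], [1, 0.006, -0.015, 0, -0.6], [1, 0.0125, -0.032, 0, -0.6], [1, 0.0125, -0.032, 0, -0.6]]]'

```text
time_s: 20.08
tcp_pos: [0.5661, 0.26, 0.1371]
tcp_rot: [-179.9, -0.1, 1.7]
wrist_force: [0.6, 0.1, -0.8]
finger_gap: 0.0933
finger_force: 0.0
```

Emit:
carry_out --moves '[[[1, 0.0125, -0.032, 0, 0], [1, 0.0125, -0.032, 0, 0], [1, 0.0125, -0.032, 0, 0], [1, 0.0125, -0.032, 0, 0], [1, 0.0125, -0.032, 0, 0]]]'

```text
time_s: 20.5
tcp_pos: [0.6288, 0.0974, 0.1362]
tcp_rot: [-180.0, -0.0, 1.5]
wrist_force: [-0.1, -0.1, -0.1]
finger_gap: 0.093
finger_force: 0.0
```

Emit:
carry_out --moves '[[[1, 0.0125, -0.032, 0, 0], [1, 0.0135, -0.033, 0, 0], [1, 0, 0, -0.02, 0], [1, 0, 0, -0.02, 0], [1, 0, 0, 0, 0]]]'

```text
time_s: 20.92
tcp_pos: [0.6526, 0.0329, 0.0929]
tcp_rot: [180.0, 0.3, 1.4]
wrist_force: [-0.9, 0.6, -0.4]
finger_gap: 0.0931
finger_force: 0.0
```

Emit:
carry_out --moves '[[[1, 0, 0, 0, 0], [1, 0, 0, 0, 0], [1, 0, 0, 0, 0], [1, 0, 0, 0, 0], [1, 0, 0, 0, 0]]]'

```text
time_s: 21.33
tcp_pos: [0.6548, 0.0347, 0.0966]
tcp_rot: [-180.0, -0.1, 1.5]
wrist_force: [-0.2, -1.4, -0.8]
finger_gap: 0.0932
finger_force: 0.0
```

Run:
```python
from h import *
im,d=viewer.grab_frame('top'); cv2.imwrite('pics/c5.png',cv2.resize(im[185:285,110:210],None,fx=5,fy=5,interpolation=2)[...,::-1])
```

```text
(no output)
```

View pics/c5.png

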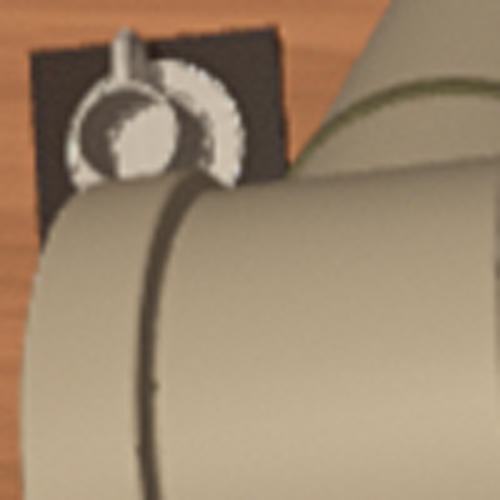

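The cup stands upright on the saucer; the apparent offset in the crop is parallax, and I'll check it later. Now the pot.

Emit:
carry_out --moves '[[[1, 0, 0, -0.02, 0], [1, 0, 0, -0.025, 0], [1, 0, 0, -0.02, 0], [1, 0, 0, -0.012, 0], [1, 0, 0, 0, 0]]]'

```text
time_s: 21.8
tcp_pos: [0.6529, 0.0343, 0.0163]
tcp_rot: [180.0, 0.2, 1.5]
wrist_force: [0.3, -0.1, 0.0]
finger_gap: 0.0927
finger_force: 0.0
```

Emit:
carry_out --moves '[[[1, 0, 0, 0, 0], [0, 0, 0, 0, 0], [-0.3, 0, 0, 0, 0], [-1, 0, 0, 0, 0], [-1, 0, 0, 0, 0]]]'

```text
time_s: 22.22
tcp_pos: [0.6548, 0.0342, 0.0195]
tcp_rot: [-180.0, -0.1, 1.5]
wrist_force: [0.3, -0.2, 0.3]
finger_gap: 0.0712
finger_force: 0.0
```

Emit:
carry_out --moves '[[[-1, 0, 0, 0, 0], [-1, 0, 0, 0, 0], [-1, 0, 0, 0, 0], [-1, 0, 0, 0, 0], [-1, 0, 0, 0, 0]]]'

```text
time_s: 22.63
tcp_pos: [0.6544, 0.0342, 0.0188]
tcp_rot: [-180.0, -0.0, 1.5]
wrist_force: [-1.1, -0.5, 2.1]
finger_gap: 0.0498
finger_force: 15.0
```

Emit:
carry_out --moves '[[[-1, 0, 0, 0.01, 0], [-1, 0, 0, 0.03, 0], [-1, 0, 0, 0.03, 0], [-1, 0, 0, 0.03, 0], [-1, -0.0098, 0.0121, 0, 0.5]]]'

```text
time_s: 23.05
tcp_pos: [0.649, 0.0437, 0.1248]
tcp_rot: [179.9, -0.6, 1.8]
wrist_force: [0.5, -1.5, -2.1]
finger_gap: 0.05
finger_force: 15.0
```

Emit:
carry_out --moves '[[[-1, -0.0195, 0.0242, 0, 0.5], [-1, -0.0195, 0.0242, 0, 0.5], [-1, -0.0195, 0.0242, 0, 0.5], [-1, -0.0195, 0.0242, 0, 0.5], [-1, -0.0195, 0.0242, 0, 0.5]]]'

```text
time_s: 23.47
tcp_pos: [0.5454, 0.1684, 0.1187]
tcp_rot: [-180.0, 0.0, 4.5]
wrist_force: [-0.2, 0.8, -1.8]
finger_gap: 0.0501
finger_force: 15.0
```

Emit:
carry_out --moves '[[[-1, -0.0195, 0.0242, 0, 0.5], [-1, -0.0195, 0.0242, 0, 0.5], [-1, -0.0195, 0.0242, 0, 0.5], [-1, -0.0195, 0.0242, 0, 0.5], [-1, -0.0195, 0.0242, 0, 0.5]]]'

```text
time_s: 23.88
tcp_pos: [0.4479, 0.2893, 0.1186]
tcp_rot: [180.0, 0.0, 7.0]
wrist_force: [0.8, 0.5, -2.0]
finger_gap: 0.0499
finger_force: 15.0
```

Emit:
carry_out --moves '[[[-1, -0.0195, 0.0242, 0, 0], [-1, -0.0103, 0.0117, 0, 0], [-1, 0, 0, -0.01, 0], [-1, 0, 0, -0.02, 0], [-1, 0, 0, -0.02, 0]]]'

```text
time_s: 24.3
tcp_pos: [0.4199, 0.3244, 0.0684]
tcp_rot: [-180.0, -0.1, 7.0]
wrist_force: [0.1, -0.4, -2.3]
finger_gap: 0.0498
finger_force: 15.0
```

Emit:
carry_out --moves '[[[-1, 0, 0, -0.01, 0], [-1, 0, 0, 0, 0], [-1, 0, 0, 0, 0], [-1, 0, 0, 0, 0], [-1, 0, 0, 0, 0]]]'

```text
time_s: 24.72
tcp_pos: [0.4203, 0.3243, 0.0594]
tcp_rot: [-180.0, -0.1, 7.0]
wrist_force: [0.4, 0.8, -1.4]
finger_gap: 0.0501
finger_force: 15.0
```

Run:
```python
from h import *
st=r.state(); print(st['tcp_pos'],st['tcp_rot'])
im,d=viewer.grab_frame('wrist'); np.savez('w6.npz',im=im,d=d,p=st['tcp_pos'],o=st['tcp_rot'])
cv2.imwrite('pics/w6.png',cv2.resize(im[0:360,90:470],(800,758),interpolation=2)[:600,:,::-1])
P=cloud('wrist',d,st); Z=P[...,2]
q=P[(Z>.064)&(Z<.072)&(abs(P[...,0]-.535)<.036)&(abs(P[...,1]-.338)<.036)]
print('cup rim',len(q),[np.round(x,4) for x in cv2.minEnclosingCircle(q[:,:2].astype('f4'))[:1]],q.min(0),q.max(0))
```

```text
[0.42032791 0.32428627 0.05944394] [-1.79962226e+02 -5.65644374e-02  6.97416132e+00]
cup rim 1788 [array([0.5328, 0.3385])] [0.50546103 0.3092662  0.06400408] [0.5372254  0.36773611 0.07167172]
```

View pics/w6.png

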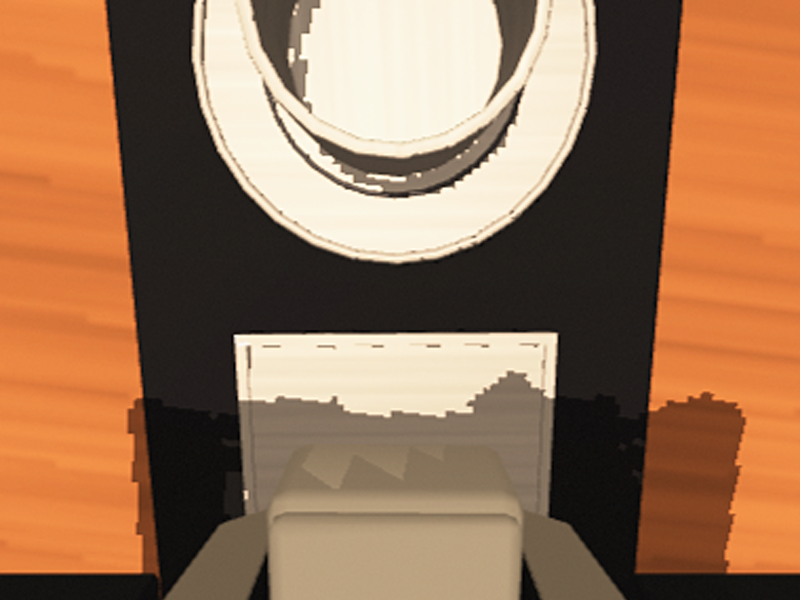

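The cup sits concentric with the dark ring. The pot (columns 270–522) is centred over the dish (234–557), so I lower it.

Emit:
carry_out --moves '[[[-1, 0, 0, -0.01, 0], [-1, 0, 0, -0.012, 0], [-1, 0, 0, -0.01, 0], [-1, 0, 0, -0.004, 0], [-1, 0, 0, 0, 0]]]'

```text
time_s: 25.18
tcp_pos: [0.4193, 0.3239, 0.0214]
tcp_rot: [179.9, 0.1, 7.0]
wrist_force: [-0.2, -0.1, -1.5]
finger_gap: 0.0501
finger_force: 15.0
```

Emit:
carry_out --moves '[[[-1, 0, 0, -0.0015, 0], [-1, 0, 0, -0.0015, 0], [-1, 0, 0, -0.001, 0], [-1, 0, 0, 0, 0], [-1, 0, 0, 0, 0]]]'

```text
time_s: 25.6
tcp_pos: [0.4199, 0.3243, 0.0188]
tcp_rot: [-180.0, -0.0, 7.0]
wrist_force: [0.1, -0.1, -1.1]
finger_gap: 0.0499
finger_force: 15.0
```

Emit:
carry_out --moves '[[[-1, 0, 0, -0.001, 0], [-1, 0, 0, 0, 0], [-0.3, 0, 0, 0, 0], [0.3, 0, 0, 0, 0], [1, 0, 0, 0, 0]]]'

```text
time_s: 26.02
tcp_pos: [0.4199, 0.3244, 0.0179]
tcp_rot: [-180.0, -0.0, 7.0]
wrist_force: [-0.0, 0.3, -0.0]
finger_gap: 0.0595
finger_force: 0.0
```

Emit:
carry_out --moves '[[[1, 0, 0, 0.005, 0], [1, 0, 0, 0.025, 0], [1, 0, 0, 0.035, 0], [1, 0, 0, 0.035, 0], [1, 0, 0, 0.035, 0]]]'

```text
time_s: 26.43
tcp_pos: [0.4194, 0.3238, 0.1542]
tcp_rot: [180.0, 0.0, 7.0]
wrist_force: [-0.6, 1.0, -0.4]
finger_gap: 0.0907
finger_force: 0.0
```

Emit:
carry_out --moves '[[[1, 0.0036, -0.0177, 0.03, -0.4], [1, 0.0072, -0.0354, 0, -0.4], [1, 0.0072, -0.0354, 0, -0.4], [1, 0.0072, -0.0354, 0, -0.4], [1, 0.0072, -0.0354, 0, -0.4]]]'

```text
time_s: 26.85
tcp_pos: [0.4521, 0.1635, 0.1833]
tcp_rot: [-180.0, -0.0, 5.0]
wrist_force: [0.1, 0.4, 0.5]
finger_gap: 0.0931
finger_force: 0.0
```

Emit:
carry_out --moves '[[[1, 0.0072, -0.0354, 0, -0.4], [1, 0.0072, -0.0354, 0, -0.4], [1, 0.0072, -0.0354, 0, -0.4], [1, 0.0072, -0.0354, 0, -0.4], [1, 0.0072, -0.0354, 0, -0.1]]]'

```text
time_s: 27.27
tcp_pos: [0.4881, -0.0138, 0.183]
tcp_rot: [-180.0, -0.0, 3.3]
wrist_force: [1.1, 1.6, -0.2]
finger_gap: 0.0928
finger_force: 0.0
```

Emit:
carry_out --moves '[[[1, 0.0072, -0.0354, 0, 0], [1, 0.0072, -0.0354, 0, 0], [1, 0.0072, -0.0354, 0, 0], [1, 0.0072, -0.0354, 0, 0], [1, 0.0072, -0.0354, 0, 0]]]'

```text
time_s: 27.68
tcp_pos: [0.524, -0.1909, 0.183]
tcp_rot: [-180.0, -0.0, 3.3]
wrist_force: [0.9, 1.1, 0.8]
finger_gap: 0.093
finger_force: 0.0
```

Emit:
carry_out --moves '[[[1, 0.0072, -0.0354, 0, 0], [1, 0.0072, -0.0354, 0, 0], [1, 0.0072, -0.0354, 0, 0], [1, 0, 0, 0, 0], [1, 0, 0, 0, 0]]]'

```text
time_s: 28.1
tcp_pos: [0.5451, -0.2975, 0.1825]
tcp_rot: [180.0, 0.0, 3.1]
wrist_force: [0.2, 0.3, 0.3]
finger_gap: 0.093
finger_force: 0.0
```

Emit:
carry_out --moves '[[[1, 0, 0, 0, 0], [1, 0, 0, 0, 0], [1, 0, 0, 0, 0], [1, 0, 0, 0, 0], [1, 0, 0, 0, 0]]]'

```text
time_s: 28.52
tcp_pos: [0.546, -0.2944, 0.1828]
tcp_rot: [-180.0, -0.0, 3.4]
wrist_force: [0.5, 0.1, -0.3]
finger_gap: 0.0929
finger_force: 0.0
```

Run:
```python
from h import *
st=r.state(); print(st['tcp_pos'],st['tcp_rot'])
im,d=viewer.grab_frame('top')
# arm is over the tray now: view cup, pot and patches
W=np.zeros((500,798,3),'uint8'); W[:500,:350]=cv2.resize(im[185:285,110:180],None,fx=5,fy=5,interpolation=2); W[:340,360:796]=cv2.resize(im[140:225,200:309],None,fx=4,fy=4,interpolation=2)
cv2.imwrite('pics/m7.png',W[...,::-1])
P=cloud('top',d); Z=P[...,2]
for n,x,y,lo,hi in(('cup',.535,.337,.062,.075),('pot',.42,.324,.046,.058)):
    q=P[(Z>lo)&(Z<hi)&(np.hypot(P[...,0]-x,P[...,1]-y)<.045)]; print(n,len(q),q.min(0).round(4),q.max(0).round(4),[np.round(t,4) for t in cv2.minAreaRect(q[:,:2].astype('f4'))])
im,d=viewer.grab_frame('wrist'); P=cloud('wrist',d,st); Z=P[...,2]
m=((Z>.12)&(Z<.137)&(abs(P[...,1]+.314)<.045)&(P[...,0]>.5)&(P[...,0]<.6)).astype('uint8')
q=P[m>0]; print('sq can',len(q),[np.round(t,4) for t in cv2.minAreaRect(q[:,:2].astype('f4'))])
```

```text
[ 0.54596394 -0.29435808  0.18283415] [-1.79994583e+02 -8.21848493e-03  3.37973684e+00]
cup 93 [0.5078 0.306  0.0622] [0.5777 0.3649 0.0712] [array([0.5372, 0.3349]), array([0.0603, 0.0614]), np.float64(58.8763)]
pot 114 [0.3957 0.2956 0.0461] [0.4474 0.346  0.058 ] [array([0.421 , 0.3214]), array([0.05  , 0.0486]), np.float64(5.5876)]
sq can 6875 [array([ 0.5484, -0.314 ]), array([0.0544, 0.0554]), np.float64(3.6743)]
```

View pics/m7.png

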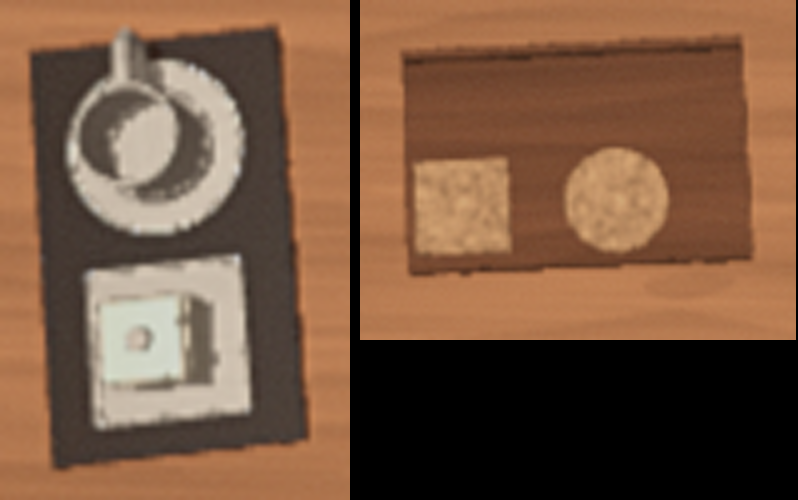

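The pot and cup are in place: the pot's measured centre is within about 1 mm of the dish centre, and both patches are clear. Now the square canister goes back, to tcp about (.6076,.0905).

Emit:
carry_out --moves '[[[1, 0.0015, -0.01, 0, 0], [1, 0.001, -0.0096, 0, 0], [1, 0, 0, 0, 0], [1, 0, 0, -0.02, 0], [1, 0, 0, -0.03, 0]]]' --squeeze 25

```text
time_s: 29.03
tcp_pos: [0.5499, -0.3168, 0.1346]
tcp_rot: [179.8, -0.3, 3.2]
wrist_force: [0.9, -0.8, -0.2]
finger_gap: 0.093
finger_force: 0.0
```

Emit:
carry_out --moves '[[[1, 0, 0, -0.03, 0], [1, 0, 0, -0.0175, 0], [1, 0, 0, 0, 0], [0, 0, 0, 0, 0], [-0.2, 0, 0, 0, 0]]]'

```text
time_s: 29.45
tcp_pos: [0.5488, -0.3156, 0.0861]
tcp_rot: [180.0, -0.1, 3.3]
wrist_force: [0.2, -0.2, 0.3]
finger_gap: 0.0838
finger_force: 0.0
```

Emit:
carry_out --moves '[[[-1, 0, 0, 0, 0], [-1, 0, 0, 0, 0], [-1, 0, 0, 0, 0], [-1, 0, 0, 0, 0], [-1, 0, 0, 0, 0]]]'

```text
time_s: 29.87
tcp_pos: [0.5486, -0.3149, 0.0858]
tcp_rot: [180.0, -0.0, 3.3]
wrist_force: [-1.1, 1.1, 4.4]
finger_gap: 0.0548
finger_force: 25.0
```

Emit:
carry_out --moves '[[[-1, 0, 0, 0, 0], [-1, 0, 0, 0, 0], [-1, 0, 0, 0, 0], [-1, 0, 0, 0.01, 0], [-1, 0, 0, 0.02, 0]]]'

```text
time_s: 30.28
tcp_pos: [0.5466, -0.3139, 0.1135]
tcp_rot: [-179.9, 0.3, 3.3]
wrist_force: [0.3, -0.8, -3.0]
finger_gap: 0.0548
finger_force: 25.0
```

Emit:
carry_out --moves '[[[-1, 0, 0, 0.025, 0], [-1, 0, 0, 0.02, 0], [-1, 0.002, 0.013, 0, 0], [-1, 0.004, 0.027, 0, 0], [-1, 0.0049, 0.0338, 0, 0]]]'

```text
time_s: 30.7
tcp_pos: [0.5582, -0.2417, 0.1598]
tcp_rot: [180.0, 0.0, 3.1]
wrist_force: [0.3, 0.5, -3.7]
finger_gap: 0.0547
finger_force: 25.0
```

Emit:
carry_out --moves '[[[-1, 0.0049, 0.0338, 0, 0], [-1, 0.0049, 0.0338, 0, 0], [-1, 0.0049, 0.0338, 0, 0], [-1, 0.0049, 0.0338, 0, 0], [-1, 0.0049, 0.0338, 0, 0]]]'

```text
time_s: 31.12
tcp_pos: [0.5827, -0.0693, 0.1591]
tcp_rot: [-180.0, 0.1, 3.3]
wrist_force: [-0.3, 0.5, -3.9]
finger_gap: 0.0547
finger_force: 25.0
```

Emit:
carry_out --moves '[[[-1, 0.0049, 0.0338, 0, 0], [-1, 0.0049, 0.0338, 0, 0], [-1, 0.0049, 0.0338, 0, 0], [-1, 0.0049, 0.0338, 0, 0], [-1, 0.003, 0.02, 0, 0]]]'

```text
time_s: 31.53
tcp_pos: [0.6052, 0.0889, 0.159]
tcp_rot: [-179.9, 0.1, 3.6]
wrist_force: [1.0, 0.5, -2.7]
finger_gap: 0.0551
finger_force: 25.0
```

Emit:
carry_out --moves '[[[-1, 0.001, 0.0075, 0, 0], [-1, 0, 0, -0.01, 0], [-1, 0, 0, -0.02, 0], [-1, 0, 0, -0.02, 0], [-1, 0, 0, 0, 0]]]'

```text
time_s: 31.95
tcp_pos: [0.6043, 0.0884, 0.1059]
tcp_rot: [179.9, 0.4, 3.2]
wrist_force: [-0.4, -0.4, -3.4]
finger_gap: 0.0551
finger_force: 25.0
```

Emit:
carry_out --moves '[[[-1, 0, 0, 0, 0], [-1, 0, 0, 0, 0], [-1, 0, 0, 0, 0], [-1, 0, 0, 0, 0], [-1, 0, 0, 0, 0]]]'

```text
time_s: 32.37
tcp_pos: [0.6077, 0.0905, 0.111]
tcp_rot: [-180.0, -0.1, 3.3]
wrist_force: [0.6, 0.1, -3.2]
finger_gap: 0.0547
finger_force: 25.0
```

Run:
```python
from h import *
st=r.state(); print(st['tcp_pos'],st['tcp_rot'])
im,d=viewer.grab_frame('wrist'); np.savez('w8.npz',im=im,d=d,p=st['tcp_pos'],o=st['tcp_rot'])
cv2.imwrite('pics/w8.png',cv2.resize(im[40:340,80:480],(800,600),interpolation=2)[...,::-1])
```

```text
[0.60769776 0.09051862 0.11099233] [-1.79984603e+02 -7.74775580e-02  3.28498042e+00]
```

View pics/w8.png

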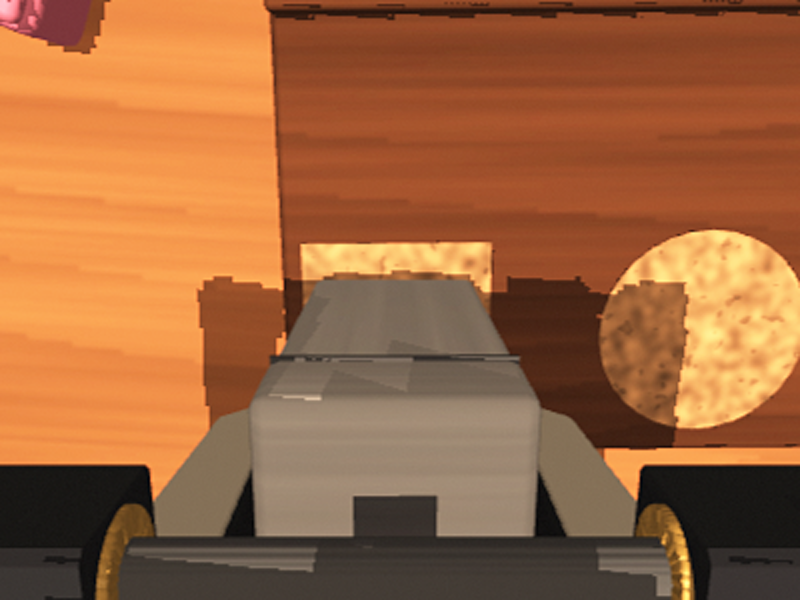

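The square patch (columns 302–493) and the canister (250–540) are centred to well under 1 mm. Next I check the patch's far edge for x.

Run:
```python
from h import *
z=np.load('w8.npz'); st=dict(tcp_pos=z['p'],tcp_rot=z['o'])
f=lambda a,b: atz('wrist',a/2-.25+80,b/2-.25+40,.012,st).round(4)
print(f(397.5,242)-[.035,.002,0], f(302,243),f(493,242), 'round edges',f(600,330),f(714,230),f(720,428), f(702,330))
```

```text
[0.6078 0.0896 0.012 ] [0.6404 0.1269 0.012 ] [0.6448 0.0563 0.012 ] round edges [0.6135 0.0124 0.012 ] [ 0.6538 -0.0246  0.012 ] [ 0.5762 -0.0405  0.012 ] [ 0.6158 -0.0266  0.012 ]
```

Emit:
carry_out --moves '[[[-1, 0, 0, -0.008, 0], [-1, 0, 0, -0.006, 0], [-1, 0, 0, -0.003, 0], [-1, 0, 0, 0, 0], [-1, 0, 0, 0, 0]]]'

```text
time_s: 32.83
tcp_pos: [0.607, 0.0906, 0.0926]
tcp_rot: [180.0, 0.1, 3.3]
wrist_force: [0.5, -0.7, -3.3]
finger_gap: 0.0548
finger_force: 25.0
```

Emit:
carry_out --moves '[[[-1, 0, 0, -0.0015, 0], [-1, 0, 0, -0.0015, 0], [-1, 0, 0, -0.001, 0], [-1, 0, 0, 0, 0], [-1, 0, 0, 0, 0]]]'

```text
time_s: 33.25
tcp_pos: [0.6075, 0.0907, 0.0898]
tcp_rot: [-180.0, -0.0, 3.3]
wrist_force: [-2.5, 0.2, 5.8]
finger_gap: 0.0548
finger_force: 25.0
```

Emit:
carry_out --moves '[[[-0.1, 0, 0, 0, 0], [0.4, 0, 0, 0, 0], [1, 0, 0, 0, 0], [1, 0, 0, 0.01, 0], [1, 0, 0, 0.03, 0]]]'

```text
time_s: 33.67
tcp_pos: [0.6052, 0.0904, 0.1266]
tcp_rot: [179.9, 0.4, 3.3]
wrist_force: [1.5, -0.2, 0.4]
finger_gap: 0.0769
finger_force: 0.0
```

Emit:
carry_out --moves '[[[1, 0, 0, 0.035, 0], [1, 0, 0, 0.025, 0], [1, -0.0069, -0.0172, 0, 0], [1, -0.0138, -0.0344, 0, 0], [1, -0.0138, -0.0344, 0, 0]]]'

```text
time_s: 34.08
tcp_pos: [0.5726, 0.0046, 0.1898]
tcp_rot: [-180.0, -0.1, 3.5]
wrist_force: [0.7, -1.0, -0.6]
finger_gap: 0.0929
finger_force: 0.0
```

Emit:
carry_out --moves '[[[1, -0.0138, -0.0344, 0, 0], [1, -0.0138, -0.0344, 0, 0], [1, -0.0138, -0.0344, 0, 0], [1, -0.0138, -0.0344, 0, 0], [1, -0.0138, -0.0344, 0, 0]]]'

```text
time_s: 34.5
tcp_pos: [0.5024, -0.1692, 0.1893]
tcp_rot: [180.0, -0.0, 3.3]
wrist_force: [1.1, -0.7, 0.2]
finger_gap: 0.0928
finger_force: 0.0
```

Emit:
carry_out --moves '[[[1, -0.0138, -0.0344, 0, 0], [1, -0.0138, -0.0344, 0, 0], [1, -0.0138, -0.0344, 0, 0], [1, -0.0068, -0.02, 0, 0], [1, 0, 0, 0, 0]]]'

```text
time_s: 34.92
tcp_pos: [0.4526, -0.296, 0.1894]
tcp_rot: [179.9, 0.0, 2.9]
wrist_force: [-0.4, -0.5, 0.2]
finger_gap: 0.093
finger_force: 0.0
```

Emit:
carry_out --moves '[[[1, 0, 0, 0, 0], [1, 0, 0, 0, 0], [1, 0, 0, 0, 0], [1, 0, 0, 0, 0], [1, 0, 0, 0, 0]]]'

```text
time_s: 35.33
tcp_pos: [0.4561, -0.2895, 0.1891]
tcp_rot: [-180.0, -0.0, 3.4]
wrist_force: [0.5, -0.0, 0.5]
finger_gap: 0.0929
finger_force: 0.0
```

Run:
```python
from h import *
st=r.state(); print(st['tcp_pos'],st['tcp_rot'])
im,d=viewer.grab_frame('wrist'); P=cloud('wrist',d,st); Z=P[...,2]
q=P[(Z>.12)&(Z<.137)&(abs(P[...,1]+.32)<.045)&(P[...,0]>.39)&(P[...,0]<.5)]; print('round can',len(q),[np.round(t,4) for t in cv2.minAreaRect(q[:,:2].astype('f4'))],cv2.minEnclosingCircle(q[:,:2].astype('f4')),q.max(0))
```

```text
[ 0.45610733 -0.28945115  0.18911318] [-1.79983296e+02 -2.11677708e-03  3.41685422e+00]
round can 5329 [array([ 0.4416, -0.3184]), array([0.0561, 0.0565]), np.float64(88.3252)] ((0.4414141774177551, -0.31853753328323364), 0.02870750054717064) [ 0.46988727 -0.29025705  0.13141248]
```

Emit:
carry_out --moves '[[[1, -0.0075, -0.015, 0, 0], [1, -0.007, -0.0142, 0, 0], [1, 0, 0, 0, 0], [1, 0, 0, -0.02, 0], [1, 0, 0, -0.03, 0]]]'

```text
time_s: 35.8
tcp_pos: [0.443, -0.3203, 0.1408]
tcp_rot: [179.8, -0.3, 3.3]
wrist_force: [0.9, -0.6, -0.7]
finger_gap: 0.0926
finger_force: 0.0
```

Emit:
carry_out --moves '[[[1, 0, 0, -0.03, 0], [1, 0, 0, -0.02, 0], [1, 0, 0, -0.004, 0], [1, 0, 0, 0, 0], [1, 0, 0, 0, 0]]]'

```text
time_s: 36.22
tcp_pos: [0.4416, -0.3196, 0.0857]
tcp_rot: [180.0, -0.0, 3.3]
wrist_force: [1.0, -1.0, -0.8]
finger_gap: 0.0929
finger_force: 0.0
```

Emit:
carry_out --moves '[[[0, 0, 0, 0, 0], [-0.2, 0, 0, 0, 0], [-1, 0, 0, 0, 0], [-1, 0, 0, 0, 0], [-1, 0, 0, 0, 0]]]'

```text
time_s: 36.63
tcp_pos: [0.4413, -0.3199, 0.0857]
tcp_rot: [180.0, -0.0, 3.3]
wrist_force: [0.0, -0.1, 0.1]
finger_gap: 0.0643
finger_force: 0.0
```

Emit:
carry_out --moves '[[[-1, 0, 0, 0, 0], [-1, 0, 0, 0, 0], [-1, 0, 0, 0, 0], [-1, 0, 0, 0.01, 0], [-1, 0, 0, 0.02, 0]]]'

```text
time_s: 37.05
tcp_pos: [0.4397, -0.3189, 0.1139]
tcp_rot: [-179.9, 0.2, 3.3]
wrist_force: [0.9, 0.3, -3.4]
finger_gap: 0.0568
finger_force: 25.0
```

Emit:
carry_out --moves '[[[-1, 0, 0, 0.025, 0], [-1, 0, 0, 0.02, 0], [-1, 0.0087, 0.0147, 0, 0], [-1, 0.0174, 0.0294, 0, 0], [-1, 0.0174, 0.0294, 0, 0]]]'

```text
time_s: 37.47
tcp_pos: [0.4843, -0.2466, 0.1611]
tcp_rot: [180.0, -0.0, 3.1]
wrist_force: [-0.1, 0.0, -3.5]
finger_gap: 0.0572
finger_force: 25.0
```

Emit:
carry_out --moves '[[[-1, 0.0174, 0.0294, 0, 0], [-1, 0.0174, 0.0294, 0, 0], [-1, 0.0174, 0.0294, 0, 0], [-1, 0.0174, 0.0294, 0, 0], [-1, 0.0174, 0.0294, 0, 0]]]'

```text
time_s: 37.88
tcp_pos: [0.5717, -0.0977, 0.1604]
tcp_rot: [-180.0, 0.0, 3.3]
wrist_force: [0.7, -0.1, -3.6]
finger_gap: 0.0571
finger_force: 25.0
```

Emit:
carry_out --moves '[[[-1, 0.0174, 0.0294, 0, 0], [-1, 0.0174, 0.0294, 0, 0], [-1, 0.0085, 0.0142, 0, 0], [-1, 0, 0, -0.01, 0], [-1, 0, 0, -0.02, 0]]]'

```text
time_s: 38.3
tcp_pos: [0.6163, -0.0251, 0.1315]
tcp_rot: [180.0, -0.2, 3.4]
wrist_force: [0.0, 0.3, -3.2]
finger_gap: 0.0571
finger_force: 25.0
```

Emit:
carry_out --moves '[[[-1, 0, 0, -0.02, 0], [-1, 0, 0, 0, 0], [-1, 0, 0, 0, 0], [-1, 0, 0, 0, 0], [-1, 0, 0, 0, 0]]]'

```text
time_s: 38.72
tcp_pos: [0.6154, -0.0268, 0.1113]
tcp_rot: [180.0, -0.1, 3.3]
wrist_force: [-0.2, -0.4, -3.6]
finger_gap: 0.0568
finger_force: 25.0
```

Run:
```python
from h import *
st=r.state(); print(st['tcp_pos'],st['tcp_rot'])
im,d=viewer.grab_frame('wrist'); np.savez('w9.npz',im=im,d=d,p=st['tcp_pos'],o=st['tcp_rot'])
cv2.imwrite('pics/w9.png',cv2.resize(im[40:340,80:480],(800,600),interpolation=2)[...,::-1])
```

```text
[ 0.61537362 -0.02684504  0.11131409] [ 1.79988863e+02 -8.00525237e-02  3.26176364e+00]
```

View pics/w9.png

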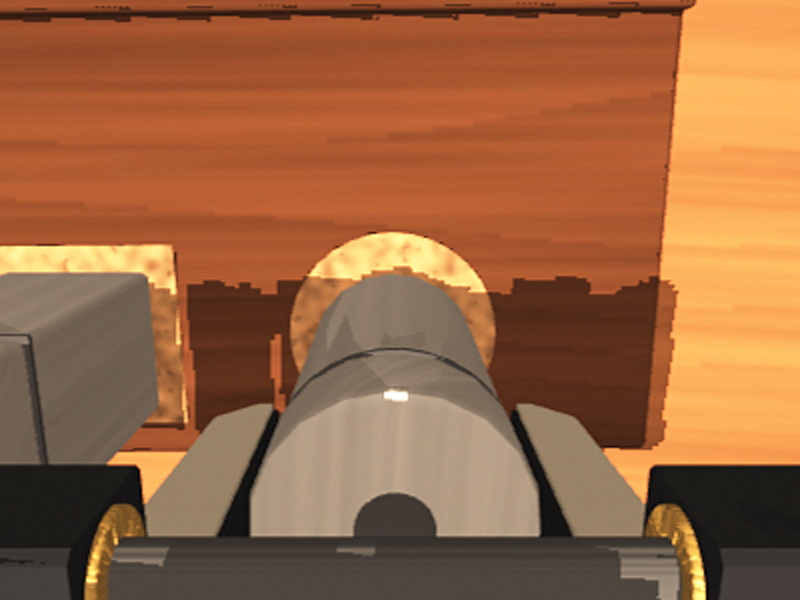

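The round patch (columns 291–496) and the canister (250–540) are centred to about 0.5 mm, so I lower it.

Emit:
carry_out --moves '[[[-1, 0, 0.0006, -0.008, 0], [-1, 0, 0, -0.007, 0], [-1, 0, 0, -0.003, 0], [-1, 0, 0, 0, 0], [-1, 0, 0, 0, 0]]]'

```text
time_s: 39.18
tcp_pos: [0.6146, -0.0257, 0.0917]
tcp_rot: [-180.0, 0.1, 3.3]
wrist_force: [-1.2, 0.4, -2.4]
finger_gap: 0.0566
finger_force: 25.0
```

Emit:
carry_out --moves '[[[-1, 0, 0, -0.0015, 0], [-1, 0, 0, -0.0015, 0], [-1, 0, 0, -0.0005, 0], [-1, 0, 0, 0, 0], [-1, 0, 0, 0, 0]]]'

```text
time_s: 39.6
tcp_pos: [0.6153, -0.0257, 0.0894]
tcp_rot: [-180.0, -0.1, 3.3]
wrist_force: [-1.7, 0.9, 4.8]
finger_gap: 0.0573
finger_force: 25.0
```

Contact. I release and back away towards the robot.

Emit:
carry_out --moves '[[[-0.1, 0, 0, 0, 0], [0.4, 0, 0, 0, 0], [1, 0, 0, 0, 0], [1, 0, 0, 0.01, 0], [1, 0, 0, 0.03, 0]]]'

```text
time_s: 40.02
tcp_pos: [0.6127, -0.0256, 0.1261]
tcp_rot: [-180.0, 0.4, 3.3]
wrist_force: [-0.4, 0.3, -0.1]
finger_gap: 0.0793
finger_force: 0.0
```

Emit:
carry_out --moves '[[[1, 0, 0, 0.035, 0], [1, 0, 0, 0.035, 0], [1, 0, -0.015, 0.02, 0], [1, -0.01, -0.03, 0, 0], [1, -0.01, -0.035, 0, 0]]]'

```text
time_s: 40.43
tcp_pos: [0.5961, -0.1044, 0.2211]
tcp_rot: [-180.0, -0.2, 3.5]
wrist_force: [-0.1, -0.9, -0.5]
finger_gap: 0.093
finger_force: 0.0
```

Emit:
carry_out --moves '[[[1, -0.01, -0.035, 0, 0], [1, -0.01, -0.035, 0, 0], [1, -0.01, -0.035, 0, 0], [1, -0.01, -0.035, 0, 0], [1, -0.01, -0.035, 0, 0]]]'

```text
time_s: 40.85
tcp_pos: [0.5442, -0.2824, 0.2195]
tcp_rot: [180.0, -0.0, 3.3]
wrist_force: [0.4, 0.4, 0.7]
finger_gap: 0.093
finger_force: 0.0
```

Emit:
carry_out --moves '[[[1, 0, -0.015, 0, 0], [1, 0, 0, 0, 0], [1, 0, 0, 0, 0], [1, 0, 0, 0, 0], [1, 0, 0, 0, 0]]]'

```text
time_s: 41.27
tcp_pos: [0.5456, -0.2936, 0.2187]
tcp_rot: [-179.9, -0.0, 3.5]
wrist_force: [-1.0, -0.6, -1.2]
finger_gap: 0.0933
finger_force: 0.0
```

Run:
```python
from h import *
im,d=viewer.grab_frame('top'); P=cloud('top',d); Z=P[...,2]
for n,x,y in(('sq',.608,.089),('round',.615,-.027)):
    q=P[(Z>.12)&(Z<.14)&(np.hypot(P[...,0]-x,P[...,1]-y)<.05)]; print(n,len(q),np.median(q,0).round(4),[np.round(t,4) for t in cv2.minAreaRect(q[:,:2].astype('f4'))])
im3,_=viewer.grab_frame('scene'); s=cv2.resize(im3[170:290,230:490],(798,368),interpolation=2)
cv2.imwrite('pics/f.png',np.vstack([s,cv2.resize(im[140:215,110:372],(798,228),interpolation=2)])[...,::-1])
```

```text
sq 410 [0.6062 0.0885 0.1316] [array([0.6076, 0.0887]), array([0.0557, 0.0541]), np.float64(2.7938)]
round 344 [ 0.615  -0.0263  0.1316] [array([ 0.6154, -0.0265]), array([0.0551, 0.0548]), np.float64(24.7897)]
```

View pics/f.png

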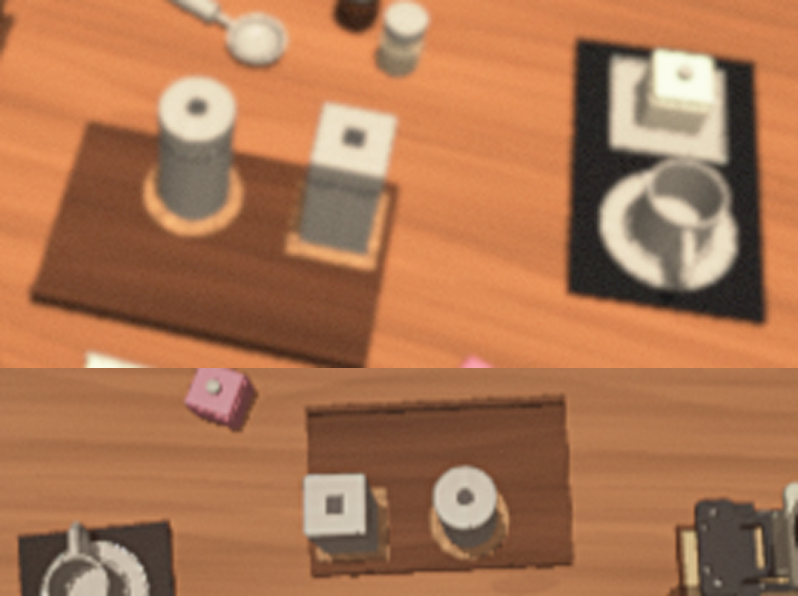

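All four stand upright in their places: the canisters are centred on their patches, the cup on the saucer and the pot on the dish. The gripper is clear, so I hand in the job.

```bash
python3 -c "
from bench import r
print(r.close_job())"
```

```text
the job is handed in; nothing more can be done
None
```

The tea service is set out and handed in at about 41 s: the cup is on the saucer, the pot on the dish and both canisters are back on their own patches; the last measurements put each about 1 mm from centre, all upright and free of the gripper.

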